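# Put the cleaned finds away in their storage tray

### The job

Put the cleaned finds away: slide the flat lifter under the clay tile on the steel drying rack, carry it over and leave it lying centred and square on the rails of the wooden cradle, never touching the tile with the fingers, then lay the lifter back in its own foam compartment. Lay every iron fitting that is out on the table (three or four of them, before or after the tile) flat and fully down in the foam compartment of the tray cut to its shape. Do not let the tile drop, and leave the beaker, jar and bowl where they are.

Things in the scene. Friction and masses are not known exactly. Their poses are not given: they have to be found in the camera images.
- long: long flat dark iron strap, 100 x 24 x 10 mm, about 90 g; origin at the centre of its underside, x along its length. The same either way round
- short: short flat dark iron strap, 68 x 24 x 10 mm; origin at the centre of its underside, x along its length. The same either way round
- tee: flat dark iron T-plate, 10 mm thick, 82 x 64 mm overall; origin at the underside, centre of the 82 x 64 outline. Stem 22 mm wide along x from x = -41 to 19 mm; cross-bar 22 mm wide from x = 19 to 41, y = -32 to 32. Gripped well across the stem at x = -5
- tee_head (a point): middle of the T-plate's cross-bar, at the underside
- ell: flat dark iron L-bracket, 10 mm thick, 80 x 67 mm overall; origin at the underside, centre of the 80 x 67 outline. Leg 22 mm wide along x, from x = -40 to 40, y = -33.5 to -11.5 mm; second leg 22 mm wide along y from its +x end, x = 18 to 40, up to y = 33.5. Gripped well across the x leg at x = -6, y = -22.5
- ell_end (a point): end of the L-bracket's second leg (29, 33.5 mm from the origin), at the underside
- tray: fixed grey metal tray, 260 x 260 mm, rim 18 mm high; origin at the centre of its underside; holds the four foam inserts two by two, in any arrangement, each turned by its own multiple of 90 degrees
- long_seat (a point): middle of the floor of the long strap's compartment, 8 mm above the table: where the strap's origin belongs, x along the compartment. The fixed white foam insert is 120 x 120 mm around this point, the outline of the part grey on its floor; its compartment is 8 mm deep and 3 mm larger than the part on each side, and a finger channel of the same depth, 46 mm wide, runs along y from edge to edge of the insert, across the middle
- short_seat (a point): middle of the floor of the short strap's compartment, 8 mm above the table: where the strap's origin belongs, x along the compartment. The fixed white foam insert is 120 x 120 mm around this point, the outline of the part grey on its floor; its compartment is 8 mm deep and 3 mm larger than the part on each side, and a finger channel of the same depth, 44 mm wide, runs along y from edge to edge of the insert, across the middle
- tee_seat (a point): middle of the floor of the T-plate's T-shaped compartment, 8 mm above the table: where the T-plate's origin belongs, x axes the same way. The fixed white foam insert is 120 x 120 mm around this point, the outline of the part grey on its floor; its compartment is 8 mm deep and 3 mm larger than the part on each side, and a finger channel of the same depth, 42 mm wide, runs along y from edge to edge of the insert, from x = -26 to 16 mm, around the stem
- tee_seat_head (a point): where the middle of the T-plate's cross-bar belongs (compartment floor)
- ell_seat (a point): middle of the floor of the L-bracket's L-shaped compartment, 8 mm above the table: where the L-bracket's origin belongs, x axes the same way. The fixed white foam insert is 120 x 120 mm around this point, the outline of the part grey on its floor; its compartment is 8 mm deep and 3 mm larger than the part on each side, and a finger channel of the same depth, 42 mm wide, runs along y from edge to edge of the insert, from x = -27 to 15 mm, across the x leg
- ell_seat_end (a point): where the end of the L-bracket's second leg belongs (compartment floor)
- tile: fragile square clay tile with a pale blue face, 80 x 80 x 7 mm, about 90 g; origin at the centre of its underside; at the start it lies on the steel rack, up to 6 mm off its centre
- rack: fixed steel drying rack: base 80 (x) x 88 (y) x 6 mm, two rails along x, 8 mm wide, tops 45 mm above the table, 64 mm apart inside (y = -32 to 32), open between them at both ends; origin at the centre of its underside, the -x end faces the robot
- cradle_top (a point): middle of the wooden storage cradle at the height of its rail tops, 45 mm above the table: where the tile's origin belongs. The fixed cradle has the shape, size and axes of the rack, its two rails faced with grey felt
- lifter: flat lifter (wide spatula): steel blade 46 mm wide, 4 mm thick, from x = 0 to 85 mm, and a dark wooden block handle 22 mm wide, 28 mm high, from x = -125 to -8 mm; about 0.22 kg, centre of mass on the handle about 53 mm back (-x) of the origin. Origin at the underside, on the centre line, at the root of the blade; x towards the blade's tip. Blade and handle have one flat underside. Gripped well across the handle 36 mm back of the origin
- lifter_tip (a point): middle of the blade's front edge, underside, 85 mm ahead of the origin
- lifter_seat (a point): floor of the lifter's compartment, 3 mm above the table: where the lifter's origin belongs, x axes the same way. The fixed white foam block, from x = -142 to 100 mm and y = -40 to 40, is 11 mm high; the compartment is 8 mm deep and 3 mm larger than the lifter on each side, with a finger channel along y from x = -60 to -12 mm
- lifter_seat_tip (a point): where the tip of the blade belongs
- beaker: glass beaker, 72 mm across, 90 mm high, upright; origin at the centre of its underside; leave alone
- reagent: brown glass jar, 56 mm across, 110 mm high; origin at the centre of its underside; leave alone
- tub: white plastic bowl, 90 mm across, 70 mm high; origin at the centre of its underside; leave alone
Things that resemble listed ones, but are neither listed nor needed, are in the scene too. There is more than one size of the lifter; the job needs the largest.

How it is judged (in metres and radians):
On the way, in this order (a step that is already met when the one before it is completed fails the run):
1. the tile is lifted clear of the rack on the lifter (contact force between tile and lifter above 0.2 N and height (world z) of tile above 0.05 m and contact force between tile and rack below 0.05 N), for 0.3 s.
2. the tile lies on the cradle and the lifter no longer carries it (horizontal distance between tile and cradle_top below 0.015 m and z of tile in the frame of cradle_top between -0.004 and 0.003 m and (angle between the x axis of tile and the x axis of cradle_top, either way round below 0.17 rad or angle between the x axis of tile and the y axis of cradle_top, either way round below 0.17 rad) and angle between tile's own z axis and vertical below 0.06 rad and contact force between tile and lifter below 0.05 N), for 0.2 s.
At the end, for the whole second after the job is handed in: Tile flat on the cradle's rails, centre within 15 mm, square within 10 degrees, not touched by the lifter; every fitting present and the lifter flat on the floors of their own compartments, right way round, within 8 mm (far ends 10 mm, height 4 mm); all at rest (all of step 2 and linear speed of each of tile, long, short, tee, ell, lifter below 0.02 m/s and horizontal distance between long and long_seat below 0.008 m and z of long in the frame of long_seat below 0.004 m and angle between each of long, short, tee, ell, lifter's own z axis and vertical below 0.08 rad and angle between the x axis of long and the x axis of long_seat, either way round below 0.12 rad and horizontal distance between short and short_seat below 0.008 m and z of short in the frame of short_seat below 0.004 m and angle between the x axis of short and the x axis of short_seat, either way round below 0.15 rad and horizontal distance between tee and tee_seat below 0.008 m and z of tee in the frame of tee_seat below 0.004 m and horizontal distance between tee_head and tee_seat_head below 0.01 m and horizontal distance between ell and ell_seat below 0.008 m and z of ell in the frame of ell_seat below 0.004 m and horizontal distance between ell_end and ell_seat_end below 0.01 m and horizontal distance between lifter and lifter_seat below 0.008 m and z of lifter in the frame of lifter_seat below 0.004 m and horizontal distance between lifter_tip and lifter_seat_tip below 0.01 m).
It fails at once if the fingers press on the tile (contact force between the fingers and tile above 1 N).
It fails at once if the tile drops below the rail tops (height (world z) of tile below 0.035 m).
It fails at once if the beaker, jar or bowl is moved by more than 40 mm (distance of any of beaker, reagent, tub from where it was at the start of the episode above 0.04 m).
Of long, short, tee, ell only 3 to 4 are there at a start; the rules pass over those that are not, and their reading is None.
At some moment in a run one of long, short, tee, ell may be knocked a few centimetres aside while the robot is not near it.
It also fails if it takes over 210 s, if anything falls off the work surface, if the arm or the gripper's body presses on something with over 40 N, if the wrist force passes 120 N, or if a joint passes its speed limit or range.

### The arm

A 6-joint arm with a two-finger parallel gripper is mounted at the origin on the work surface. World frame = base frame: x ahead of the robot, y to its left, z up, the work surface at z = 0. Lengths are in m, angles in degrees, forces in N, time in s.
With the tool pointing down it reaches from about 0.25 to 0.725 m from the base axis. Payload 9.7 kg.
Tool frame: the origin (TCP) lies midway between the tips of the shut fingers; the grasp point (between the pads) lies 19 mm behind it; z points along the fingers, x is the direction in which the jaws open and shut, and the axes are right-handed (so a half turn about z gives the same grasp; the last joint's range is limited). The gripper opens to 85 mm and grips with 20 to 120 N. Pads are 22 mm wide; open, the fingers measure 114 mm over their backs; the gripper's body (76 mm by 85 mm) begins 54 mm behind the grasp point. The pads swing forward as they close: fully open they stand 13 mm farther back than shut.
Start: joints at [-74.656, 4.979, 10.078, 95.1, 0, 90], TCP at [0.146, -0.53, 0.231] pointing down, gripper open.
Joint ranges: [-179.16, 179.16], [-48.56, 103.87], [-65.8, 70.77], [-126.05, 130.52], [-82.76, 87.17], [-180, 180]. Speed limits (degrees/s): [127.2, 127.2, 147.25, 180, 180, 180].

### API

Orientations are given as [roll, pitch, yaw] about the fixed x, y, z axes, in that order (R = Rz(yaw) Ry(pitch) Rx(roll)).
In Python, from workcell import bot, optics gives the robot as it stands.
- The arm moves only by the shell command python3 -m creep 'ROWS' [FORCE]. ROWS is JSON, a list of rows, each a list of 7 numbers: the shift along the tool's x, y, z in m, then the turn, a rotation vector about the tool's x, y, z in rad, then the opening, from 0 (shut) to 1 (fully open). A call has 1 to 8 rows; each row is the pose to reach, as a shift and turn from the pose commanded when the call began, along the tool's axes at that moment; what a row does not reach only later rows make up. A row lasts 1/10 s, in which the tool goes at most 50 mm and 8.59 degrees, less where a joint would pass 70% of its speed; a pose out of reach is approached as far as the arm can. A call with a gripper value outside its range is refused whole. The fingers move at their own pace and stop on an object; FORCE is the grip in N (left out, the last holds). Time passes only in rows, so rows that repeat a pose let the fingers close. It gives the time, the measured TCP pose, the force and the opening at its end, in the units of the state.
- bot.get_obs(): the state, without advancing time (a new reading comes with each control period).
- optics.camera(name): name is "scene" or "side" or "wrist"; returns the picture (384x512x3 uint8, red, green, blue); there is no depth.
- optics.camera_params(name): a dict with "camera_matrix" (3x3 intrinsics, pixels), "R" (3x3) and "t" (3): a world point X has camera coordinates R X + t; the wrist camera has in their place "mount" (4x4, takes a point from camera to tool coordinates, whose origin is the TCP and whose axes are the tool frame's). Camera axes: x right, y down, z forward; pixel columns grow to the right and rows downward; lengths in m; the calibration is good to about 2 mm. The wrist camera is an equidistant fisheye: a pixel r from the principal point sees the ray r / f radians off the axis. A picture is of the moment at which its call begins: read the wrist's pose just before it. camera_params takes no time and is no camera call.
- bot.job_done(): hands the job in, once; it reports no verdict.
The state is a dict: "time": time; "q": joint angles; "qd": joint speeds; "joint_efforts": joint torques, N m; "ee_pos": TCP position; "tcp_rot": TCP orientation; "wrist_force": force on the tool from outside, world axes, zero at the start; "torque": the same for the moment, N m; "opening": finger opening in m.
Only numpy, scipy, OpenCV 4.12 (cv2) and the standard library are available. Lean on these libraries where they do the work, as an engineer would, in place of code of your own. Each camera call takes 0.05 s, during which the arm holds its last target.

## Working session

There is one attempt and no reset: what is moved stays moved. The work goes in short steps, Python scripts to look and compute and a shell command to move; the robot and the scene stay as the last step left them, time stands still between calls to the robot, and variables do not carry over. Pictures are saved under pics/ and viewed, and the job is handed in when it is done.

```bash
ls -la; mkdir -p pics
python3 - <<'E'
from workcell import bot, optics
import cv2
print(bot.get_obs())
for n in ["scene","side","wrist"]:
    im=optics.camera(n); cv2.imwrite(f"pics/{n}0.png",cv2.cvtColor(im,cv2.COLOR_RGB2BGR)); print(n,optics.camera_params(n))
E
```

```text
total 12
drwxr-xr-x  3 agent agent 4096 Dec  7 01:39 .
drwxr-xr-x 23 root  root  4096 Dec  7 01:39 ..
drwxr-xr-x  2 agent agent 4096 Dec  7 01:39 pics
{'time': 0.0, 'q': array([-7.46572192e+01,  5.01134168e+00,  1.00335646e+01,  9.50999377e+01,
       -2.41296015e-04,  9.00016108e+01]), 'qd': array([ 0.02313115, -0.0635313 ,  0.1081289 ,  0.01854935, -0.14124651,
        0.11575454]), 'joint_efforts': array([-2.97100509e-03, -5.20384777e+01,  4.64812231e+01,  1.58457190e-02,
        6.92689946e-05, -8.92795640e-06]), 'ee_pos': array([ 0.14546229, -0.53016948,  0.23057279]), 'tcp_rot': array([ 1.79999757e+02,  7.77147703e-02, -7.46588300e+01]), 'wrist_force': array([1.09332318, 0.02235692, 0.74762334]), 'torque': array([ 0.02589314, -0.02507277, -0.04260132]), 'opening': 0.08553316864139185}
scene {'camera_matrix': array([[441.06467582,   0.        , 261.98843345],
       [  0.        , 441.06467582, 194.06487039],
       [  0.        ,   0.        ,   1.        ]]), 'R': array([[ 0.89609942,  0.4436187 , -0.01443202],
       [ 0.36834285, -0.76139918, -0.5334743 ],
       [-0.2476477
[... 296 characters left out ...]
351 , -0.00648274],
       [ 0.33255406,  0.62302863, -0.70798525],
       [-0.32526986, -0.62887571, -0.70619746]]), 't': array([ 0.47653908, -0.16419388,  2.014849  ])}
wrist {'camera_matrix': array([[297.31863964,   0.        , 257.39117309],
       [  0.        , 297.31863964, 189.27866957],
       [  0.        ,   0.        ,   1.        ]]), 'mount': array([[ 9.99998489e-01, -1.70613546e-03,  3.32142311e-04,
         4.39151632e-04],
       [ 1.53873351e-03,  9.57822311e-01,  2.87357013e-01,
        -7.24961161e-02],
       [-8.08403306e-04, -2.87356068e-01,  9.57823489e-01,
        -1.42026576e-01],
       [ 0.00000000e+00,  0.00000000e+00,  0.00000000e+00,
         1.00000000e+00]])}
```

View pics/scene0.png

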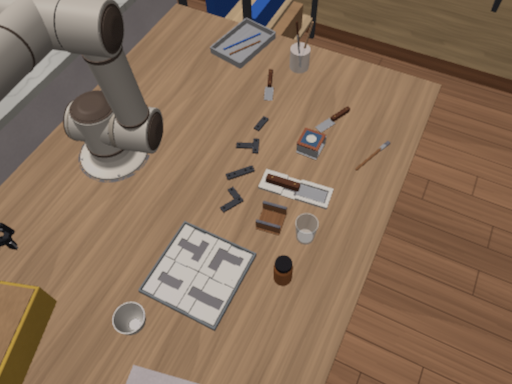

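View pics/side0.png

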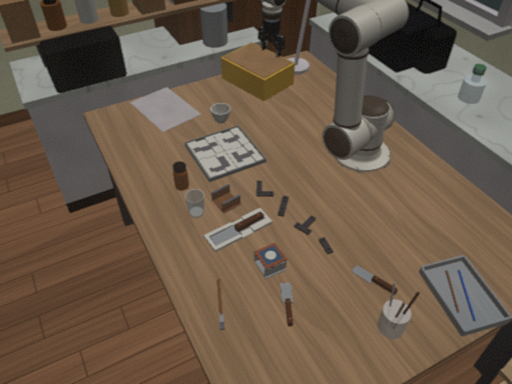

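View pics/wrist0.png

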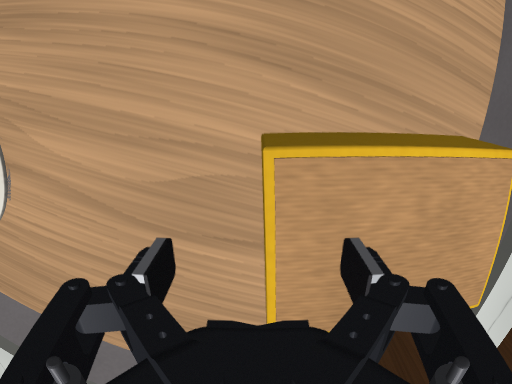

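```bash
cat > h.py <<'E'
import numpy as np, cv2
from workcell import bot, optics
from scipy.spatial.transform import Rotation as Rn
def crop(src,box,k,out):
    im=cv2.imread(src); x0,y0,x1,y1=box
    c=cv2.resize(im[y0:y1,x0:x1],None,fx=k,fy=k,interpolation=cv2.INTER_CUBIC); cv2.imwrite(out,c)
def pix(name,uv,z,pose=None):
    """pixel -> world point on plane z"""
    P=optics.camera_params(name); K=P['camera_matrix']
    x=(uv[0]-K[0,2])/K[0,0]; y=(uv[1]-K[1,2])/K[1,1]
    if name!='wrist':
        R=P['R'];t=P['t']; o=-R.T@t; d=R.T@np.array([x,y,1.])
    else:
        r=np.hypot(x,y); d=np.array([x/r*np.sin(r),y/r*np.sin(r),np.cos(r)]) if r>0 else np.array([0,0,1.])
        M=P['mount']; p,Rt=pose
        o=Rt@M[:3,3]+p; d=Rt@(M[:3,:3]@d)
    return o+d*(z-o[2])/d[2]
def proj(name,X,pose=None):
    P=optics.camera_params(name); K=P['camera_matrix']; X=np.asarray(X,float)
    if name!='wrist':
        c=P['R']@X+P['t']; return K[:2,:2]@(c[:2]/c[2])+K[:2,2]
    M=P['mount']; p,Rt=pose; c=M[:3,:3].T@(Rt.T@(X-p)-M[:3,3])
    th=np.arctan2(np.hypot(c[0],c[1]),c[2]); u=c[:2]/np.hypot(c[0],c[1])*th
    return K[0,0]*u+K[:2,2]
def pose():
    o=bot.get_obs(); return np.array(o['ee_pos']),Rn.from_euler('xyz',o['tcp_rot'],degrees=True).as_matrix()
def snap(name,out):
    ps=pose(); im=optics.camera(name); cv2.imwrite(out,cv2.cvtColor(im,cv2.COLOR_RGB2BGR))
    np.savez(out+'.npz',p=ps[0],R=ps[1]); return ps
def lp(out):
    d=np.load(out+'.npz'); return d['p'],d['R']
def plan(p,yaw,tilt=None):
    """rows shift+rotvec in current (measured) tool frame to world p, tool down with given yaw (deg, of tcp_rot)"""
    p0,R0=pose(); R1=Rn.from_euler('xyz',[180,0,yaw],degrees=True).as_matrix() if tilt is None else tilt
    s=R0.T@(np.array(p)-p0); r=Rn.from_matrix(R0.T@R1).as_rotvec()
    print('shift',np.round(s,4),'turn',np.round(r,4),'deg',np.round(np.degrees(np.linalg.norm(r)),1),'dist',np.round(np.linalg.norm(s),3))
E
python3 - <<'E'
from h import *
crop('pics/scene0.png',(200,60,400,260),4,'pics/s1.png')
crop('pics/scene0.png',(130,210,330,340),4,'pics/s2.png')
crop('pics/side0.png',(160,110,400,340),3,'pics/s3.png')
E
```

```text
(no output)
```

View pics/s1.png

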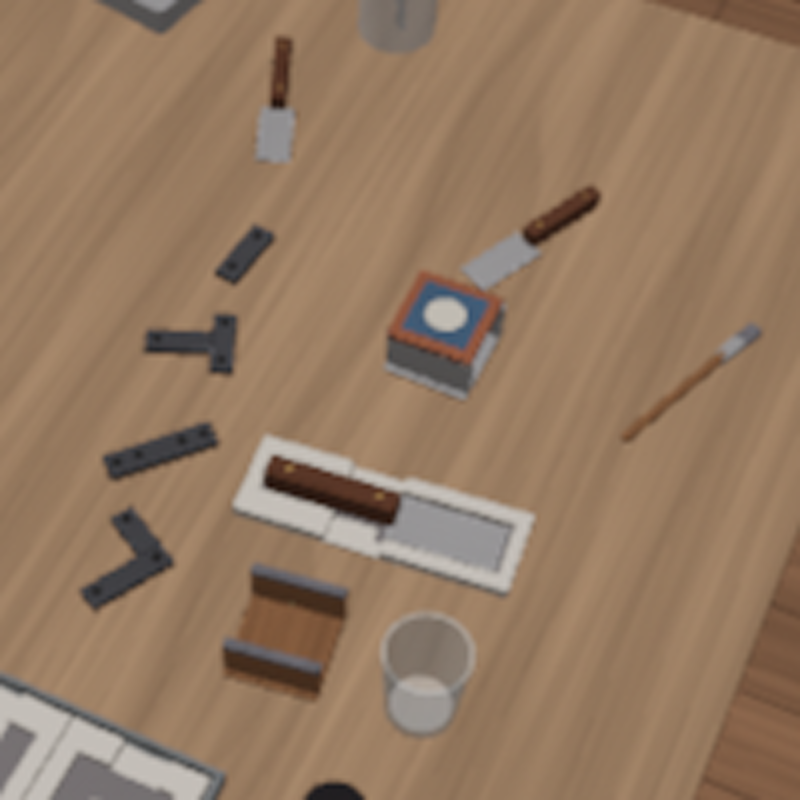

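View pics/s2.png

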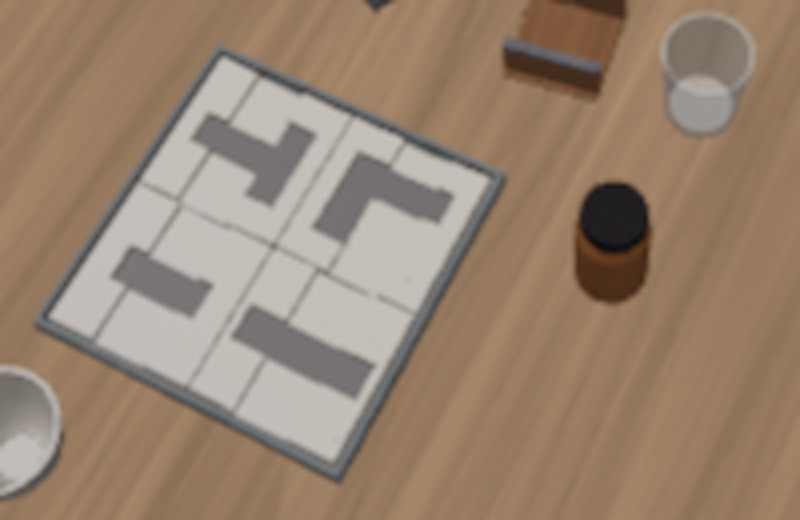

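View pics/s3.png

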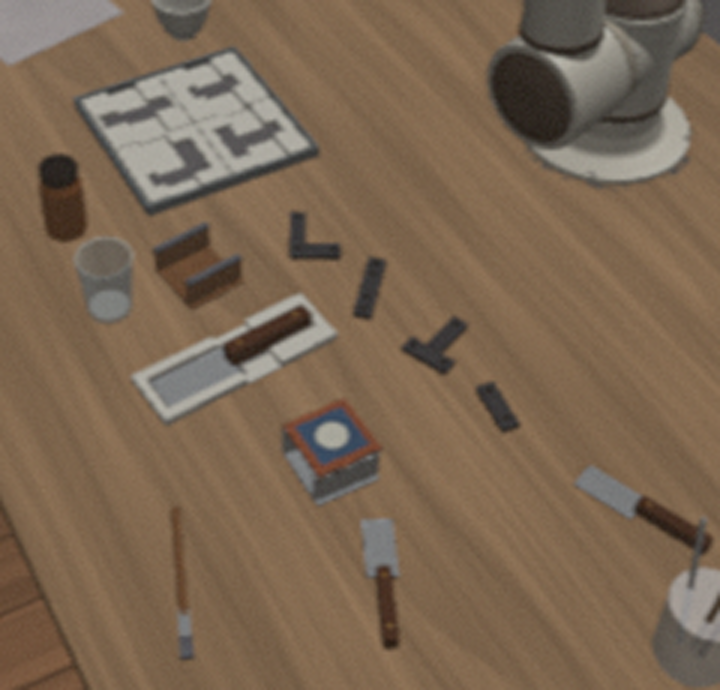

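Run:
```python
from h import *
def s1(u,v): return (200+u/4,60+v/4)
def s2(u,v): return (130+u/4,210+v/4)
L={'tee_head':(s1(222,344),.01),'tee_stemend':(s1(147,343),.01),'short_a':(s1(262,233),.01),'short_b':(s1(227,275),.01),
'long_a':(s1(213,435),.01),'long_b':(s1(108,467),.01),'ell_c':(s1(160,560),.01),'ell_end1':(s1(90,598),.01),'ell_end2':(s1(124,515),.01),
'tile':(s1(445,314),.052),'cradle r1a':(s1(253,572),.045),'r1b':(s1(346,597),.045),'r2a':(s1(227,646),.045),'r2b':(s1(322,671),.045),
'lifter_tip':(s1(505,553),.007),'handle_back':(s1(272,473),.03),
'tray_tl':(s2(220,48),.018),'tr':(s2(504,178),.018),'br':(s2(338,478),.018),'bl':(s2(38,322),.018),
'beaker':(s1(421,705),0),'jar':(s2(610,275),0),'bowl':((129,330),0)}
for k,(p,z) in L.items(): print(k,np.round(pix('scene',p,z)*1000,0))
def s3(u,v): return (160+u/3,110+v/3)
print('side tile',pix('side',s3(332,435),.052))
```

```text
tee_head [453. 240.  10.]
tee_stemend [391. 211.  10.]
short_a [427. 374.  10.]
short_b [421. 314.  10.]
long_a [491. 146.  10.]
long_b [425.  77.  10.]
ell_c [509.  13.  10.]
ell_end1 [475. -44.  10.]
ell_end2 [461.  40.  10.]
tile [631. 325.  52.]
cradle r1a [594.  18.  45.]
r1b [671.  29.  45.]
r2a [605. -52.  45.]
r2b [682. -39.  45.]
lifter_tip [764. 146.   7.]
handle_back [561. 121.  30.]
tray_tl [ 391. -141.   18.]
tr [ 648. -143.   18.]
br [ 646. -397.   18.]
bl [ 392. -396.   18.]
beaker [756. -10.   0.]
jar [ 751. -172.    0.]
bowl [ 424. -502.    0.]
side tile [0.62689239 0.33008112 0.052     ]
```

Run:
```python
from h import *
plan([.53,.13,.33],-82)
```

```text
shift [-0.5351 -0.5455 -0.0987] turn [1.000e-04 1.000e-03 1.281e-01] deg 7.3 dist 0.77
```

```bash
python3 -m creep '[[-0.535,-0.545,-0.1,0,0,0.128,1],[-0.535,-0.545,-0.1,0,0,0.128,1],[-0.535,-0.545,-0.1,0,0,0.128,1],[-0.535,-0.545,-0.1,0,0,0.128,1],[-0.535,-0.545,-0.1,0,0,0.128,1],[-0.535,-0.545,-0.1,0,0,0.128,1],[-0.535,-0.545,-0.1,0,0,0.128,1],[-0.535,-0.545,-0.1,0,0,0.128,1]]'
python3 - <<'E'
from h import *
plan([.53,.13,.33],-82)
E
```

```text
time: 0.95
ee_pos: [0.3454, -0.1857, 0.2835]
tcp_rot: [-180.0, -0.0, -82.0]
wrist_force: [1.2, -0.1, 0.4]
opening: 0.0854
shift [-0.287  -0.2267 -0.0465] turn [-0.0004 -0.0003 -0.0002] deg 0.0 dist 0.369
```

```bash
python3 -m creep '[[-0.287,-0.227,-0.046,0,0,0,1],[-0.287,-0.227,-0.046,0,0,0,1],[-0.287,-0.227,-0.046,0,0,0,1],[-0.287,-0.227,-0.046,0,0,0,1],[-0.287,-0.227,-0.046,0,0,0,1],[-0.287,-0.227,-0.046,0,0,0,1],[-0.287,-0.227,-0.046,0,0,0,1],[-0.287,-0.227,-0.046,0,0,0,1]]'
python3 - <<'E'
from h import *
snap('wrist','pics/w1.png'); print(pose()[0])
crop('pics/w1.png',(0,0,512,384),1.56,'pics/w1b.png')
E
```

```text
time: 1.75
ee_pos: [0.536, 0.1052, 0.3282]
tcp_rot: [179.9, 1.2, -79.5]
wrist_force: [-0.1, -1.0, -0.0]
opening: 0.0854
[0.53660982 0.10522402 0.3278502 ]
```

View pics/w1b.png

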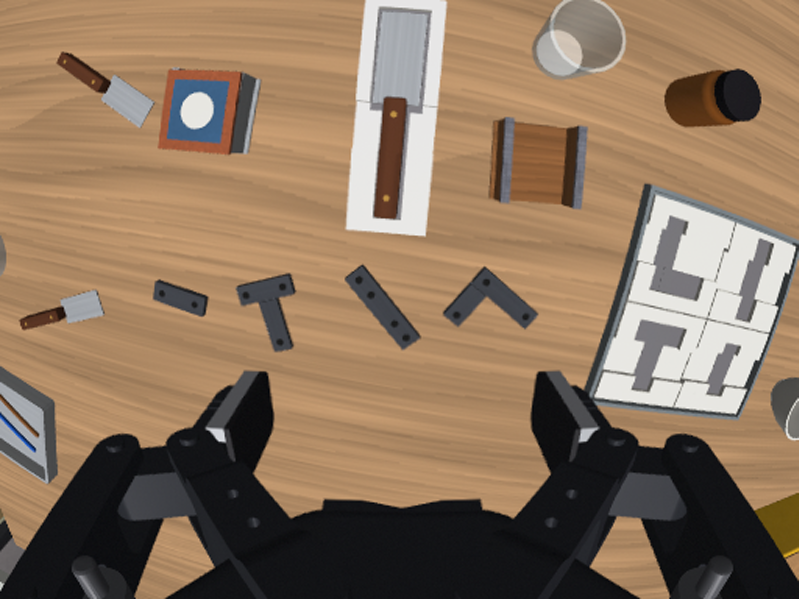

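```bash
python3 -m creep '[[0,0,0,0,0,0,1],[0,0,0,0,0,0,1],[0,0,0,0,0,0,1]]'
python3 - <<'E'
from h import *
print(bot.get_obs()['q'],bot.get_obs()['qd'])
snap('wrist','pics/w2.png'); print(pose()[0])
crop('pics/w2.png',(90,0,290,160),4,'pics/w2a.png')
crop('pics/w2.png',(270,0,512,260),3,'pics/w2b.png')
crop('pics/w2.png',(80,160,350,235),2.96,'pics/w2c.png')
E
```

```text
time: 2.1
ee_pos: [0.5338, 0.1017, 0.3296]
tcp_rot: [180.0, 1.1, -79.8]
wrist_force: [-0.3, -0.6, 0.1]
opening: 0.0856
[ 10.20430801   7.71524698  24.28296519 106.56866922   1.11636102
 179.96059069] [-0.07699829 -0.11204224  0.04785177 -0.11978744  0.07777068  0.03921117]
[0.5338432  0.10176576 0.32968463]
```

View pics/w2a.png

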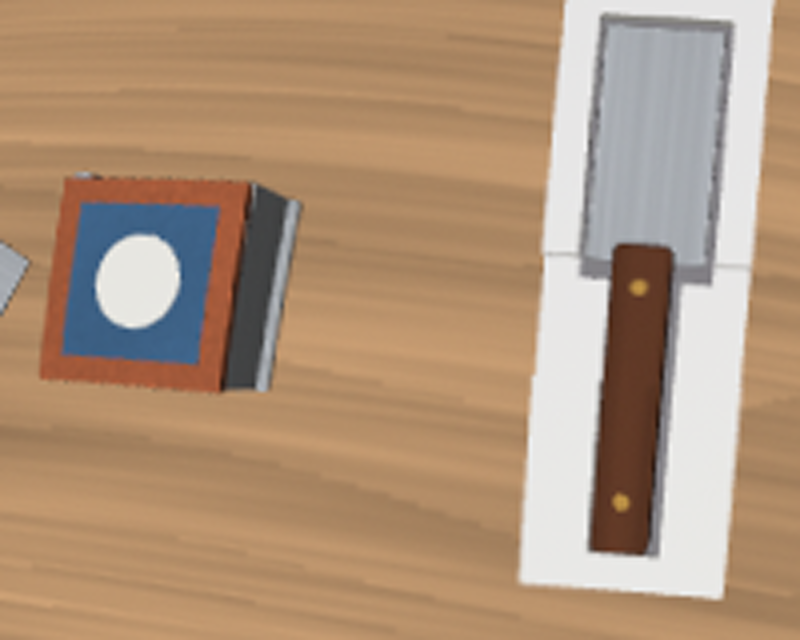

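View pics/w2b.png

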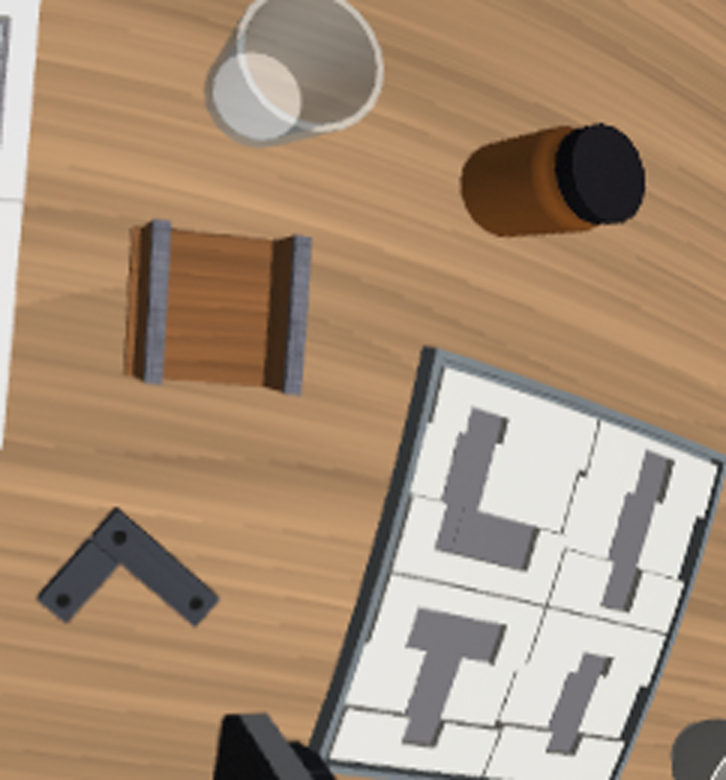

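View pics/w2c.png

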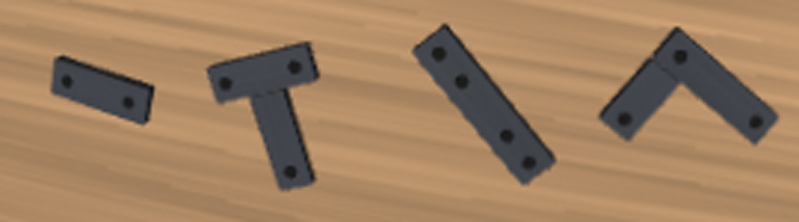

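```bash
cat >> h.py <<'E'
def fit(name,ps,model,px,guess=(0.55,0.1,0)):
    """model pts Nx3 (z world), px Nx2 -> x,y,yaw deg, resid px"""
    from scipy.optimize import least_squares
    m=np.array(model,float); px=np.array(px,float)
    W=np.array([pix(name,u,z,ps)[:2] for u,z in zip(px,m[:,2])])
    mc=m[:,:2].mean(0); wc=W.mean(0); A=(m[:,:2]-mc); B=W-wc
    th=np.arctan2((A[:,0]*B[:,1]-A[:,1]*B[:,0]).sum(),(A*B).sum())
    c,s=np.cos(th),np.sin(th); Rm=np.array([[c,-s],[s,c]]); t=wc-Rm@mc
    res=(W-(A@Rm.T+wc))*1000
    print('xy',np.round(t,4),'yaw',np.round(np.degrees(th),2),'res mm',np.round(np.hypot(*res.T),1)); return t,th
E
cat > m1.py <<'E'
from h import *
ps=lp('pics/w2.png')
A=lambda L:[(90+u/4,v/4) for u,v in L]
B=lambda L:[(270+u/3,v/3) for u,v in L]
C=lambda L:[(80+u/2.96,160+v/2.96) for u,v in L]
T='wrist'
print('lifter');fit(T,ps,[(-125,0,31),(-8,0,31)]@np.diag([1e-3]*3),A([(616,551),(642,246)]))
print('foam end');fit(T,ps,[(-.142,.04,.011),(-.142,-.04,.011)],A([(520,582),(722,599)]))
print('tile');fit(T,ps,[(.04,.04,.052),(.04,-.04,.052),(-.04,-.04,.052),(-.04,.04,.052)],A([(66,178),(252,184),(222,392),(40,378)]))
print('rack base');fit(T,ps,[(.04,-.044,.006),(-.04,-.044,.006)],A([(302,200),(270,388)]))
print('cradle');fit(T,ps,[(.04,.04,.045),(.04,.032,.045),(-.04,.04,.045),(-.04,.032,.045),(.04,-.032,.045),(.04,-.04,.045),(-.04,-.032,.045),(-.04,-.04,.045)],
 B([(150,220),(170,221),(142,381),(161,383),(290,235),(311,237),(283,391),(299,394)]))
print('tray');fit(T,ps,[(.13,.13,.018),(.13,-.13,.018),(-.13,.13,.018)],B([(427,347),(722,462),(313,752)]))
print('short');fit(T,ps,[(-.034,.012,.01),(.034,.012,.01),(.034,-.012,.01),(-.034,-.012,.01)],C([(58,57),(154,87),(146,124),(51,92)]))
print('long');fit(T,ps,[(-.05,.012,.01),(.05,.012,.01),(.05,-.012,.01),(-.05,-.012,.01)],C([(447,25),(555,158),(526,185),(413,47)]))
print('tee');fit(T,ps,[(.041,.032,.01),(.041,-.032,.01),(-.041,-.011,.01),(-.041,.011,.01)],C([(208,68),(312,43),(314,182),(282,190)]))
E
python3 m1.py
```

```text
lifter
xy [0.6724 0.141 ] yaw 5.17 res mm [1.4 1.4]
foam end
xy [0.6733 0.1392] yaw 5.22 res mm [0.2 0.2]
tile
xy [0.6267 0.3234] yaw 0.85 res mm [0.5 0.9 0.9 0.5]
rack base
xy [0.6295 0.3244] yaw -0.6 res mm [1.1 1.1]
cradle
xy [ 0.631  -0.0064] yaw 8.35 res mm [1.1 1.2 1.1 1.  2.2 1.4 1.2 0.5]
tray
xy [ 0.5127 -0.2615] yaw -1.22 res mm [ 5.3  4.7 10. ]
short
xy [0.4196 0.3459] yaw -96.71 res mm [1.2 1.  0.8 1. ]
long
xy [0.4534 0.1147] yaw -132.22 res mm [1.6 2.2 1.2 0.9]
tee
xy [0.4212 0.2308] yaw 22.37 res mm [1.1 1.  1.5 0.3]
```

Run:
```python
from h import *
plan([.56,.137,.2],5)
```

```text
shift [-0.0275 -0.032   0.1303] turn [-0.0146  0.0156 -1.4792] deg 84.8 dist 0.137
```

```bash
python3 -m creep '[[-0.028,-0.032,0.03,-0.015,0.016,-1.48,1],[-0.028,-0.032,0.05,-0.015,0.016,-1.48,1],[-0.028,-0.032,0.07,-0.015,0.016,-1.48,1],[-0.028,-0.032,0.1,-0.015,0.016,-1.48,1],[-0.028,-0.032,0.13,-0.015,0.016,-1.48,1],[-0.028,-0.032,0.13,-0.015,0.016,-1.48,1],[-0.028,-0.032,0.13,-0.015,0.016,-1.48,1],[-0.028,-0.032,0.13,-0.015,0.016,-1.48,1]]'
python3 - <<'E'
from h import *
plan([.60,.137,.2],95.2)
E
```

```text
time: 2.95
ee_pos: [0.5599, 0.1376, 0.1999]
tcp_rot: [-179.9, 0.2, -10.6]
wrist_force: [0.2, 0.2, -0.2]
opening: 0.0857
shift [ 0.0395 -0.0068 -0.0002] turn [-4.6000e-03  9.0000e-04 -1.8472e+00] deg 105.8 dist 0.04
```

```bash
python3 -m creep '[[0.04,-0.007,0,-0.004,0,-1.847,1],[0.04,-0.007,0,-0.004,0,-1.847,1],[0.04,-0.007,0,-0.004,0,-1.847,1],[0.04,-0.007,0,-0.004,0,-1.847,1],[0.04,-0.007,0,-0.004,0,-1.847,1],[0.04,-0.007,0,-0.004,0,-1.847,1],[0.04,-0.007,0,-0.004,0,-1.847,1],[0.04,-0.007,0,-0.004,0,-1.847,1]]'
python3 - <<'E'
from h import *
plan([.60,.137,.2],95.2)
E
```

```text
time: 3.75
ee_pos: [0.6006, 0.1369, 0.2001]
tcp_rot: [-179.9, 0.0, 58.1]
wrist_force: [0.1, -0.1, 0.3]
opening: 0.0855
shift [-0.0002 -0.0006  0.0001] turn [-2.000e-03  1.000e-04 -6.473e-01] deg 37.1 dist 0.001
```

```bash
python3 -m creep '[[0,0,0,-0.002,0,-0.647,1],[0,0,0,-0.002,0,-0.647,1],[0,0,0,-0.002,0,-0.647,1],[0,0,0,-0.002,0,-0.647,1],[0,0,0,-0.002,0,-0.647,1],[0,0,0,-0.002,0,-0.647,1],[0,0,0,-0.002,0,-0.647,1]]'
python3 - <<'E'
from h import *
snap('wrist','pics/w3.png')
crop('pics/w3.png',(0,0,512,384),1.56,'pics/w3b.png')
plan([.60,.137,.2],95.2)
E
```

```text
time: 4.45
ee_pos: [0.6008, 0.1371, 0.2]
tcp_rot: [-180.0, 0.0, 94.7]
wrist_force: [-0.1, -0.6, -0.1]
opening: 0.0852
shift [-0.0002 -0.0008 -0.0001] turn [-0.0003  0.0001 -0.0076] deg 0.4 dist 0.001
```

View pics/w3b.png

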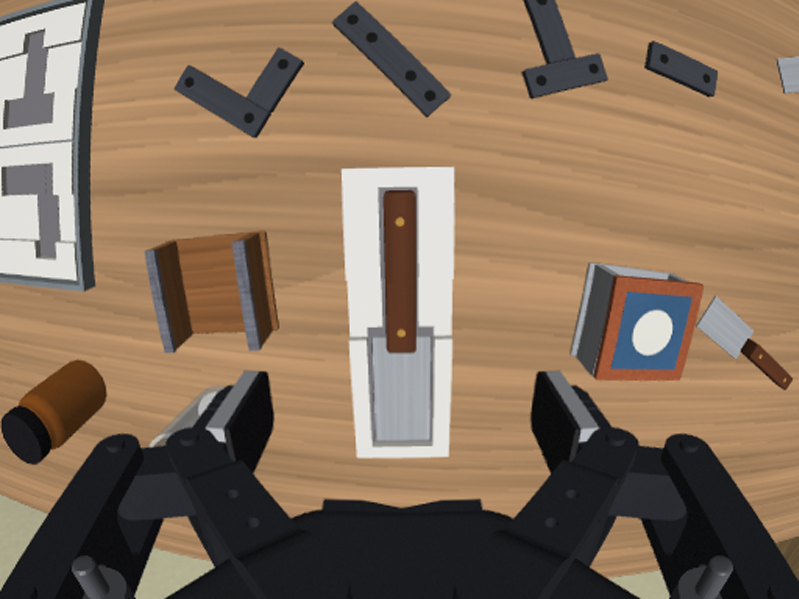

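Run:
```python
from h import *
crop('pics/w3.png',(205,100,305,300),4,'pics/w3c.png')
crop('pics/w3.png',(360,155,460,255),5,'pics/w3d.png')
```

```text
(no output)
```

View pics/w3c.png

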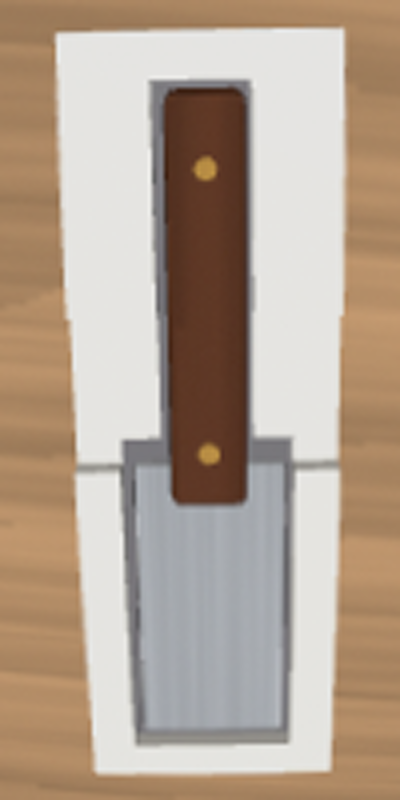

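View pics/w3d.png

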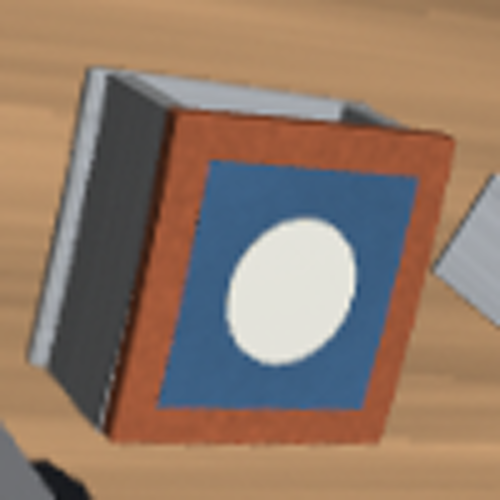

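```bash
cat > m2.py <<'E'
from h import *
ps=lp('pics/w3.png')
A=lambda L:[(205+u/4,100+v/4) for u,v in L]
B=lambda L:[(360+u/5,155+v/5) for u,v in L]
W=lambda L:[(u/1.5605,v/1.5625) for u,v in L]
T='wrist'
print('lifter');fit(T,ps,[(-.125,0,.031),(-.008,0,.031)],A([(205,88),(210,503)]))
print('lifter blade tip');fit(T,ps,[(.085,-.023,.007),(.085,.023,.007)],A([(141,731),(285,729)]))
print('foam');fit(T,ps,[(-.142,-.04,.011),(-.142,.04,.011),(.1,-.04,.011),(.1,.04,.011)],A([(56,32),(344,28),(97,773),(330,770)]))
print('tile');fit(T,ps,[(-.04,-.04,.052),(-.04,.04,.052),(.04,-.04,.052),(.04,.04,.052)],B([(172,108),(455,140),(110,441),(380,443)]))
print('rack base');fit(T,ps,[(-.04,-.044,.006),(.04,-.044,.006)],B([(90,68),(28,362)]))
print('cradle');fit(T,ps,[(-.04,-.04,.045),(-.04,-.032,.045),(.04,-.032,.045),(.04,-.04,.045),(-.04,.032,.045),(-.04,.04,.045),(.04,.032,.045),(.04,.04,.045)],
 W([(146,250),(176,241),(177,349),(166,352),(233,239),(247,233),(249,350),(258,348)]))
E
python3 m2.py
```

```text
lifter
xy [0.6717 0.1422] yaw 5.31 res mm [0.4 0.4]
lifter blade tip
xy [0.6732 0.1417] yaw 5.65 res mm [1.2 1.2]
foam
xy [0.6735 0.1417] yaw 5.6 res mm [0.2 0.5 0.4 0.4]
tile
xy [0.6272 0.3254] yaw 0.98 res mm [0.9 1.  1.  0.2]
rack base
xy [0.6291 0.3265] yaw -0.96 res mm [0.9 0.9]
cradle
xy [ 0.6286 -0.0028] yaw 6.01 res mm [ 4.9 15.1  1.6  3.1  4.5  4.4  2.6  3.5]
```

Run:
```python
from h import *
plan([.6362,.1384,.005],95.4)
```

```text
shift [-0.0017  0.0354  0.1949] turn [-0.0003  0.0001 -0.0111] deg 0.6 dist 0.198
```

```bash
python3 -m creep '[[-0.002,0.0354,0.04,0,0,-0.011,1],[-0.002,0.0354,0.08,0,0,-0.011,1],[-0.002,0.0354,0.12,0,0,-0.011,1],[-0.002,0.0354,0.155,0,0,-0.011,1],[-0.002,0.0354,0.175,0,0,-0.011,1],[-0.002,0.0354,0.19,0,0,-0.011,1],[-0.002,0.0354,0.195,0,0,-0.011,1],[-0.002,0.0354,0.195,0,0,-0.011,1]]'
python3 - <<'E'
from h import *
plan([.6362,.1384,.005],95.4)
E
python3 -m creep '[[0,0,0,0,0,0,0],[0,0,0,0,0,0,0],[0,0,0,0,0,0,0],[0,0,0,0,0,0,0],[0,0,0,0,0,0,0]]' 80
```

```text
time: 5.3
ee_pos: [0.6364, 0.1385, 0.0047]
tcp_rot: [-180.0, 0.0, 95.5]
wrist_force: [0.7, 0.8, 0.2]
opening: 0.0858
shift [-0.0001 -0.0002 -0.0003] turn [-0.0006  0.0001  0.0015] deg 0.1 dist 0.0
time: 5.8
ee_pos: [0.6367, 0.1387, 0.0055]
tcp_rot: [180.0, -0.0, 95.5]
wrist_force: [-0.6, -0.5, -2.4]
opening: 0.0206
```

```bash
python3 -m creep '[[0,0,-0.01,0,0,0,0],[0,0,-0.03,0,0,0,0],[0,0,-0.06,0,0,0,0],[0,0,-0.1,0,0,0,0],[0,0,-0.12,0,0,0,0],[0,0,-0.12,0,0,0,0]]' 80
python3 - <<'E'
from h import *
plan([.43,.325,.115],90.1)
E
```

```text
time: 6.4
ee_pos: [0.6378, 0.1389, 0.1287]
tcp_rot: [179.7, -0.0, 95.5]
wrist_force: [0.9, 0.8, -2.5]
opening: 0.021
shift [ 0.2052 -0.1891  0.0129] turn [ 0.0051 -0.0008  0.0945] deg 5.4 dist 0.279
```

```bash
python3 -m creep '[[0.205,-0.189,0,0.005,0,0.095,0],[0.205,-0.189,0.0,0.005,0,0.095,0],[0.205,-0.189,0.0,0.005,0,0.095,0],[0.205,-0.189,0.013,0.005,0,0.095,0],[0.205,-0.189,0.013,0.005,0,0.095,0],[0.205,-0.189,0.013,0.005,0,0.095,0],[0.205,-0.189,0.013,0.005,0,0.095,0],[0.205,-0.189,0.013,0.005,0,0.095,0]]'
python3 - <<'E'
from h import *
snap('wrist','pics/w4.png'); snap('side','pics/sd4.png')
crop('pics/w4.png',(0,0,512,384),1.56,'pics/w4b.png')
crop('pics/sd4.png',(200,150,400,300),4,'pics/sd4b.png')
plan([.43,.325,.0355],90.1)
E
```

```text
time: 7.2
ee_pos: [0.4277, 0.3245, 0.1104]
tcp_rot: [-179.6, 0.1, 90.2]
wrist_force: [0.5, -1.3, -1.9]
opening: 0.0208
shift [0.0012 0.0017 0.0754] turn [-0.0062  0.0013 -0.001 ] deg 0.4 dist 0.075
```

View pics/w4b.png

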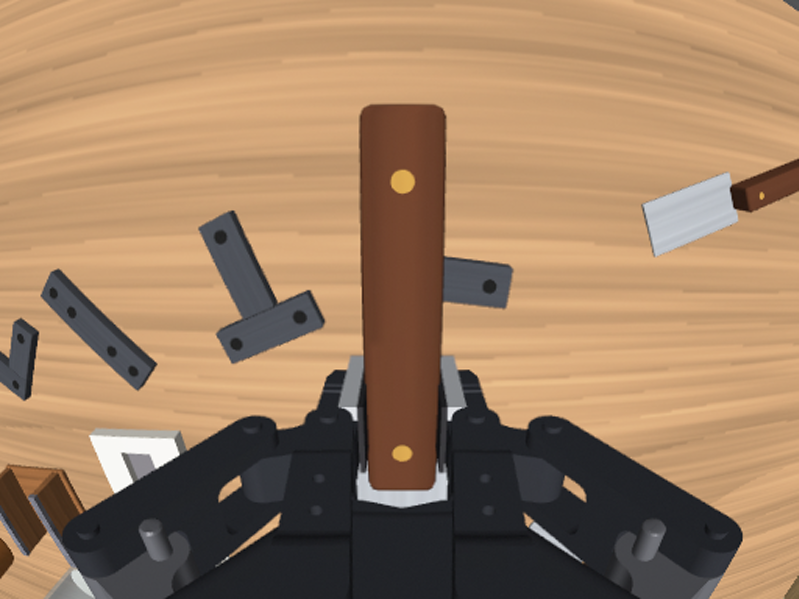

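View pics/sd4b.png

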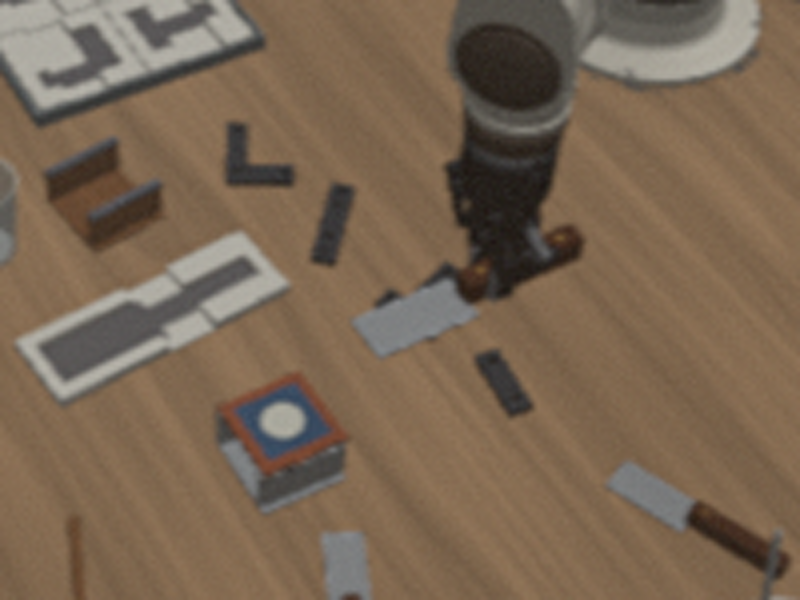

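Run:
```python
from h import *
p,R=lp('pics/sd4.png')
for z in (-.006,0,.006):
  print(z,[np.round((proj('side',p+np.array([.121,dy,.0015+z]))-[200,150])*4) for dy in (-.023,.023)],[np.round((proj('side',p+np.array([.036-.125,dy,.0255+z]))-[200,150])*4) for dy in (0,)])
print(pose()[0],p)
```

```text
-0.006 [array([348., 320.]), array([378., 358.])] [array([576., 231.])]
0 [array([349., 315.]), array([378., 353.])] [array([577., 226.])]
0.006 [array([349., 310.]), array([379., 349.])] [array([578., 221.])]
[0.42879537 0.32384875 0.11092607] [0.42837666 0.32406347 0.11070244]
```

Run:
```python
from h import *
p,R=lp('pics/w4.png')
for u,v in [(403,104),(403,490),(402,182),(402,454)]:
  print(np.round((pix('wrist',(u/1.56,v/1.56),p[2]+.0255,(p,R))-p)*1000,1))
for X in [(.6272-.04,.3244-.04,.052),(.6272+.04,.3244-.04,.052),(.6272-.04,.3244+.04,.052),(.6272+.04,.3244+.04,.052)]: print(np.round((proj('side',X)-[200,150])*4))
```

```text
[-87.3  -0.5  25.5]
[26.9 -0.2 25.5]
[-67.6  -0.7  25.5]
[12.3 -0.5 25.5]
[297. 364.]
[214. 399.]
[345. 431.]
[260. 469.]
```

```bash
python3 -m creep '[[0.001,0.0015,0.02,-0.006,0.001,-0.001,0],[0.001,0.0015,0.045,-0.006,0.001,-0.001,0],[0.001,0.0015,0.07,-0.006,0.001,-0.001,0],[0.001,0.0015,0.076,-0.006,0.001,-0.001,0],[0.001,0.0015,0.076,-0.006,0.001,-0.001,0]]'
python3 - <<'E'
from h import *
plan([.548,.3255,.0345],90.1)
snap('wrist','pics/w5.png'); crop('pics/w5.png',(0,0,512,384),1.56,'pics/w5b.png')
snap('side','pics/sd5.png'); crop('pics/sd5.png',(200,150,400,300),4,'pics/sd5b.png')
E
```

```text
time: 7.8
ee_pos: [0.4297, 0.3244, 0.0348]
tcp_rot: [-179.9, 0.0, 90.0]
wrist_force: [-0.1, -0.6, -2.6]
opening: 0.0202
shift [0.001  0.1183 0.0002] turn [-0.0012  0.0007 -0.0009] deg 0.1 dist 0.118
```

View pics/sd5b.png

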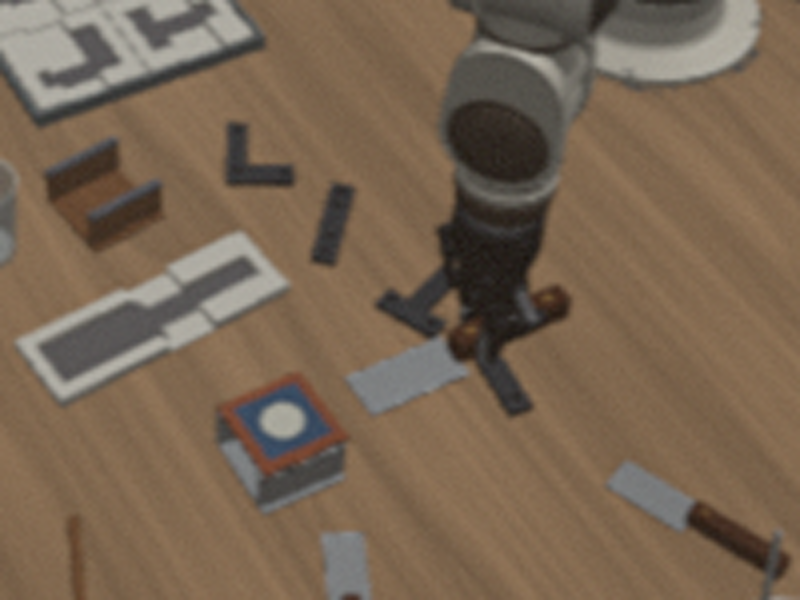

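```bash
python3 -m creep '[[0.001,0.015,0,0,0,0,0],[0.001,0.035,0,0,0,0,0],[0.001,0.055,0,0,0,0,0],[0.001,0.075,0,0,0,0,0],[0.001,0.095,0,0,0,0,0],[0.001,0.11,0,0,0,0,0],[0.001,0.119,0,0,0,0,0],[0.001,0.119,0,0,0,0,0]]'
python3 - <<'E'
from h import *
plan([.548,.3255,.0345],90.1)
snap('wrist','pics/w6.png'); crop('pics/w6.png',(0,0,512,384),1.56,'pics/w6b.png')
snap('side','pics/sd6.png'); crop('pics/sd6.png',(220,210,320,285),8,'pics/sd6b.png')
E
```

```text
time: 8.7
ee_pos: [0.5499, 0.3267, 0.0366]
tcp_rot: [179.9, -0.1, 90.1]
wrist_force: [-0.3, -0.6, -2.8]
opening: 0.0205
shift [-0.0012 -0.0019  0.0021] turn [ 0.0017 -0.0013 -0.0004] deg 0.1 dist 0.003
```

View pics/sd6b.png

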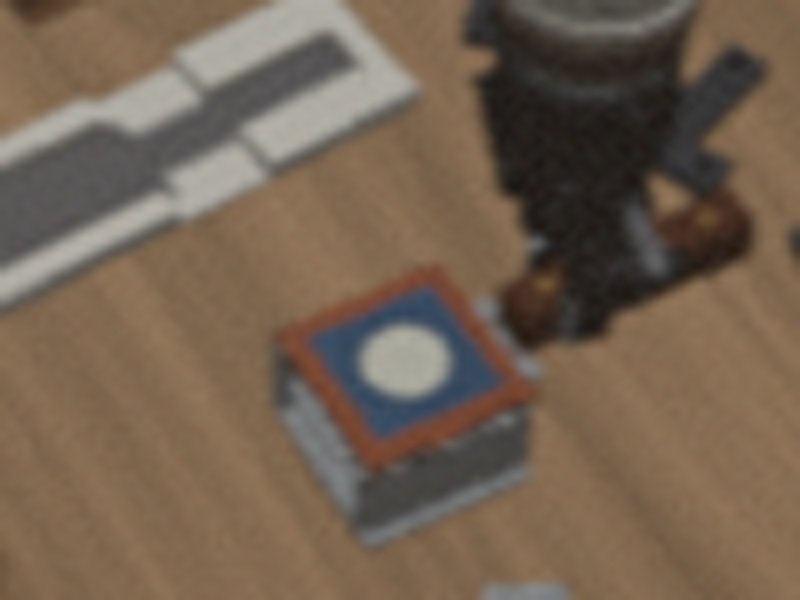

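View pics/w6b.png

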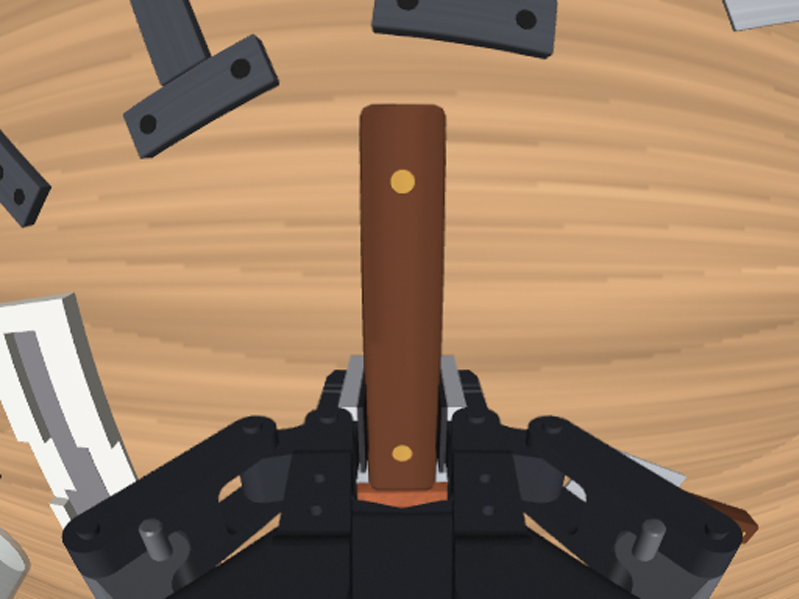

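```bash
python3 -m creep '[[0,0,-0.003,0,0,0,0],[0,0,-0.006,0,0,0,0],[0,0,-0.009,0,0,0,0],[0,0,-0.012,0,0,0,0],[0,0,-0.016,0,0,0,0],[0,0,-0.021,0,0,0,0],[0,0,-0.026,0,0,0,0],[0,0,-0.031,0,0,0,0]]'; python3 -m creep '[[0,0,-0.004,0,0,0,0],[0,0,-0.007,0,0,0,0],[0,0,-0.01,0,0,0,0],[0,0,-0.013,0,0,0,0],[0,0,-0.015,0,0,0,0],[0,0,-0.015,0,0,0,0],[0,0,-0.015,0,0,0,0]]'
python3 - <<'E'
from h import *
plan([.548,.3255,.0345],90.1)
snap('side','pics/sd7.png'); crop('pics/sd7.png',(220,190,320,265),8,'pics/sd7b.png')
snap('scene','pics/sc7.png'); crop('pics/sc7.png',(250,90,350,165),8,'pics/sc7b.png')
E
```

```text
time: 9.6
ee_pos: [0.5487, 0.3267, 0.0673]
tcp_rot: [180.0, -0.0, 90.1]
wrist_force: [0.0, -0.1, -2.7]
opening: 0.0205
time: 10.3
ee_pos: [0.5486, 0.3266, 0.0816]
tcp_rot: [180.0, -0.0, 90.1]
wrist_force: [-0.2, -0.3, -3.5]
opening: 0.0203
shift [-0.0012 -0.0006  0.0471] turn [ 0.0003 -0.0005  0.0005] deg 0.0 dist 0.047
```

View pics/sd7b.png

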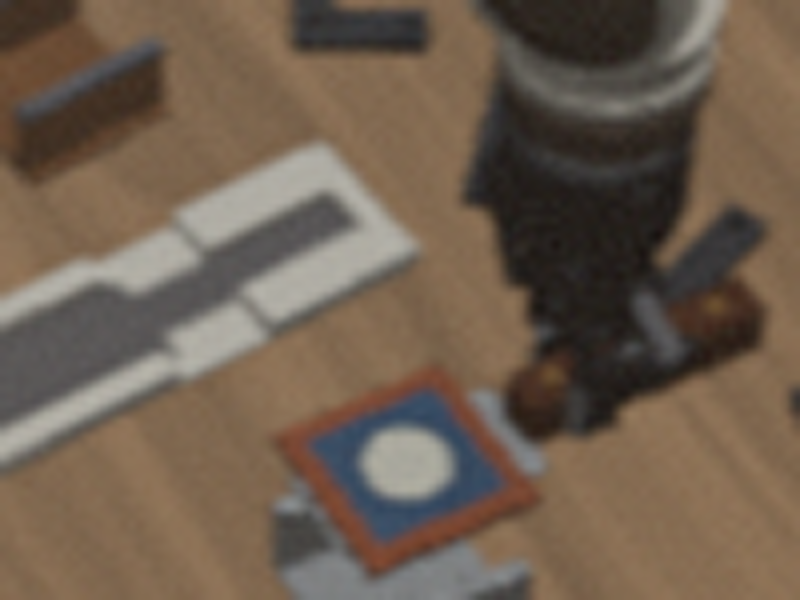

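View pics/sc7b.png

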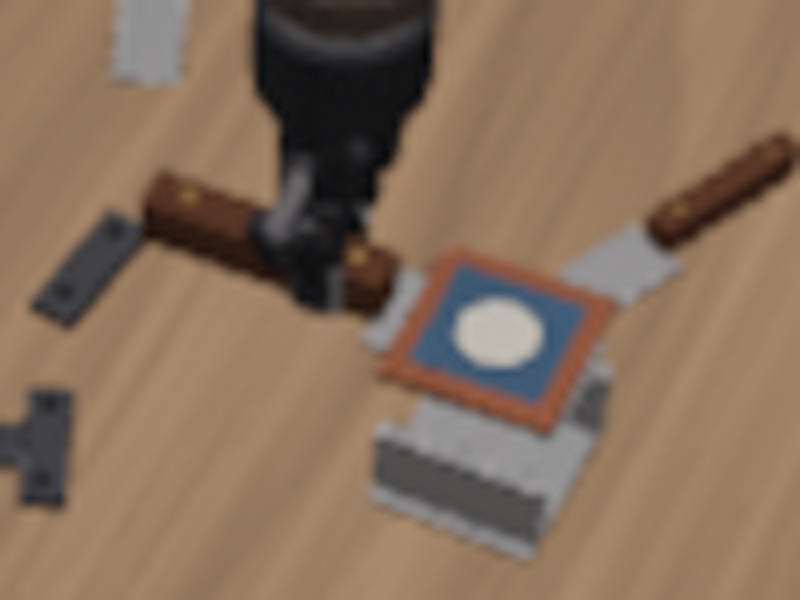

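```bash
python3 -m creep '[[-0.004,0,-0.01,0,0,0,0],[-0.012,0,-0.02,0,0,0,0],[-0.024,0,-0.03,0,0,0,0],[-0.04,0,-0.036,0,0,0,0],[-0.06,0,-0.04,0,0,0,0],[-0.082,0,-0.04,0,0,-0.01,0],[-0.105,0,-0.04,0,0,-0.02,0],[-0.128,0,-0.04,0,0,-0.03,0]]'; python3 -m creep '[[-0.023,0,0,0,0,-0.01,0],[-0.046,0,0,0,0,-0.02,0],[-0.069,0,0,0,0,-0.03,0],[-0.09,0,0,0,0,-0.045,0],[-0.108,0,0,0,0,-0.06,0],[-0.122,0,0,0,0,-0.07,0],[-0.132,0,0,0,0,-0.08,0],[-0.138,0,0,0,0,-0.085,0]]'
python3 - <<'E'
from h import *
plan([.553,-.0142,.12],97.5)
E
```

```text
time: 11.2
ee_pos: [0.5486, 0.1962, 0.1219]
tcp_rot: [180.0, -0.0, 91.8]
wrist_force: [-0.2, 1.2, -3.9]
opening: 0.0208
time: 12.0
ee_pos: [0.553, 0.0592, 0.1218]
tcp_rot: [180.0, -0.0, 96.7]
wrist_force: [-0.7, -0.1, -2.9]
opening: 0.0207
shift [-0.0729 -0.0086  0.0017] turn [ 0.0006 -0.0004 -0.0145] deg 0.8 dist 0.073
```

```bash
python3 -m creep '[[-0.006,-0.001,0,0,0,-0.015,0],[-0.017,-0.002,0,0,0,-0.015,0],[-0.031,-0.004,0,0,0,-0.015,0],[-0.046,-0.006,0,0,0,-0.015,0],[-0.059,-0.008,0,0,0,-0.015,0],[-0.068,-0.0085,0,0,0,-0.015,0],[-0.073,-0.0085,0,0,0,-0.015,0],[-0.073,-0.0085,0,0,0,-0.015,0]]';  python3 - <<'E'
from h import *
plan([.553,-.0142,.12],97.5)
snap('side','pics/sd8.png'); crop('pics/sd8.png',(190,150,290,225),8,'pics/sd8b.png')
snap('scene','pics/sc8.png'); crop('pics/sc8.png',(220,170,320,245),8,'pics/sc8b.png')
E
```

```text
time: 12.8
ee_pos: [0.5535, -0.0134, 0.1215]
tcp_rot: [180.0, -0.0, 97.5]
wrist_force: [-0.2, 0.7, -3.9]
opening: 0.0207
shift [-0.0007 -0.0006  0.0015] turn [ 0.0005 -0.0005  0.0004] deg 0.0 dist 0.002
```

View pics/sd8b.png

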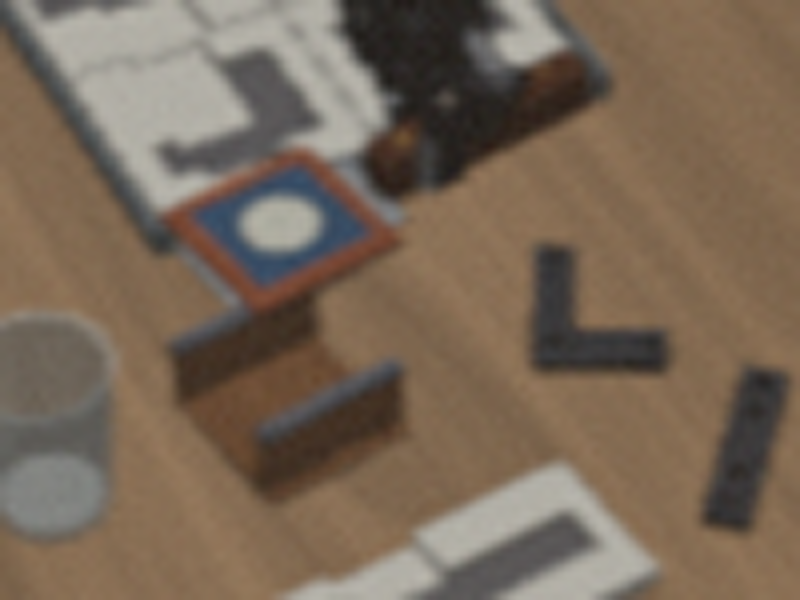

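View pics/sc8b.png

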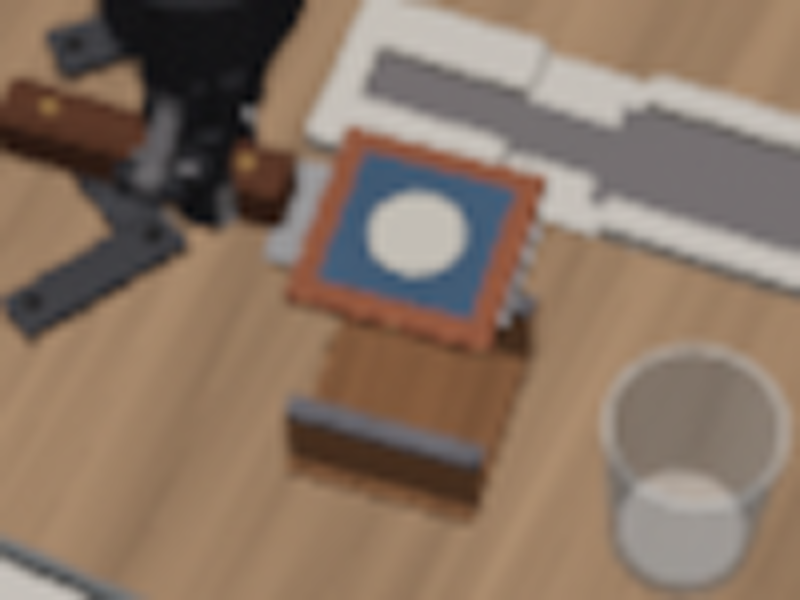

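Run:
```python
from h import *
S=lambda L:[(190+u/8,150+v/8) for u,v in L]
C=lambda L:[(220+u/8,170+v/8) for u,v in L]
for z in (.127,.130):
  print('tile',z)
  fit('side',None,[(-.04,-.04,z),(-.04,.04,z),(.04,.04,z),(.04,-.04,z)],S([(298,150),(402,240),(260,312),(163,215)]))
  fit('scene',None,[(-.04,.04,z),(.04,.04,z),(.04,-.04,z),(-.04,-.04,z)],C([(352,130),(543,180),(488,347),(290,298)]))
print('cradle')
fit('side',None,[(-.04,.036,.045),(.04,.036,.045),(.04,-.036,.045)],S([(398,366),(262,433),(176,346)]))
fit('scene',None,[(-.04,-.036,.045),(.04,-.036,.045),(.04,.036,.045)],C([(292,405),(478,456),(528,300)]))
```

```text
tile 0.127
xy [0.6319 0.001 ] yaw 9.16 res mm [3.8 0.9 2.3 2.4]
xy [ 0.6359 -0.0035] yaw 9.12 res mm [2.1 2.5 2.6 1.9]
tile 0.13
xy [0.6331 0.0039] yaw 9.16 res mm [3.9 1.1 2.4 2.5]
xy [ 0.6367 -0.0052] yaw 9.12 res mm [2.2 2.7 2.7 2. ]
cradle
xy [6.314e-01 6.000e-04] yaw 7.34 res mm [2.4 2.5 0.7]
xy [ 0.6343 -0.008 ] yaw 9.94 res mm [2.4 1.9 0.9]
```

```bash
python3 -m creep '[[-0.001,-0.001,0.006,0,0,0,0],[-0.002,-0.001,0.016,0,0,0,0],[-0.002,-0.001,0.027,0,0,0,0],[-0.002,-0.001,0.038,0,0,0,0],[-0.002,-0.001,0.048,0,0,0,0],[-0.002,-0.001,0.057,0,0,0,0],[-0.002,-0.001,0.062,0,0,0,0],[-0.002,-0.001,0.065,0,0,0,0]]';  python3 - <<'E'
from h import *
print(bot.get_obs()['ee_pos'])
snap('side','pics/sd9.png'); crop('pics/sd9.png',(190,150,290,225),8,'pics/sd9b.png')
snap('scene','pics/sc9.png'); crop('pics/sc9.png',(220,170,320,245),8,'pics/sc9b.png')
E
```

```text
time: 13.7
ee_pos: [0.5526, -0.0148, 0.0559]
tcp_rot: [180.0, -0.0, 97.6]
wrist_force: [0.8, -1.0, -3.6]
opening: 0.0204
[ 0.55255584 -0.01484467  0.05594829]
```

View pics/sd9b.png

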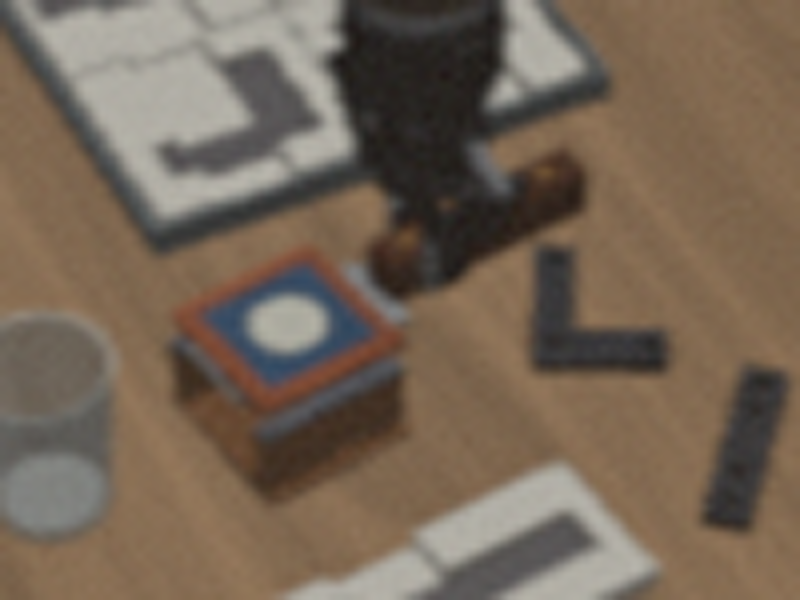

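View pics/sc9b.png

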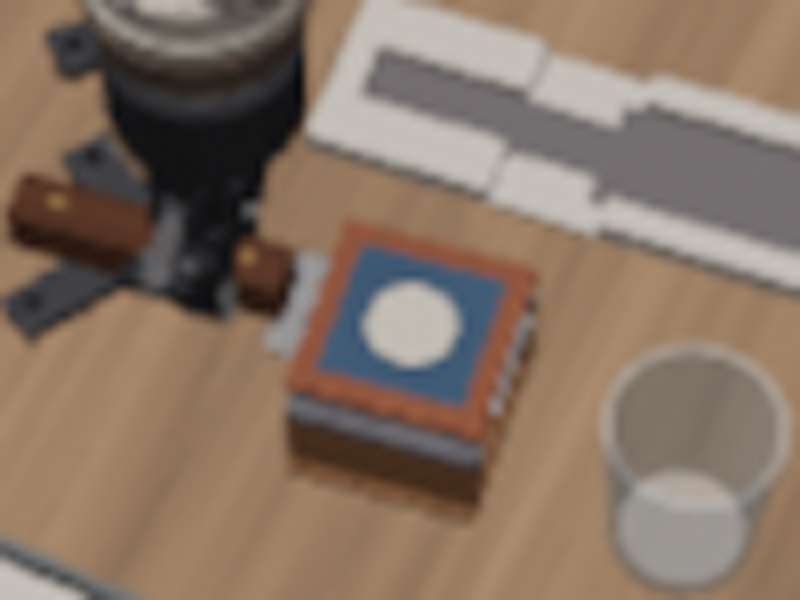

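```bash
python3 -m creep '[[0,0,0.003,0,0,0,0],[0,0,0.006,0,0,0,0],[0,0,0.009,0,0,0,0],[0,0,0.012,0,0,0,0],[0,0,0.015,0,0,0,0],[0,0,0.018,0,0,0,0],[0,0,0.02,0,0,0,0],[0,0,0.02,0,0,0,0]]';  python3 - <<'E'
from h import *
print(bot.get_obs()['ee_pos'])
snap('side','pics/sd10.png'); crop('pics/sd10.png',(190,150,290,225),8,'pics/sd10b.png')
E
```

```text
time: 14.6
ee_pos: [0.5526, -0.0148, 0.0362]
tcp_rot: [180.0, -0.0, 97.6]
wrist_force: [-0.2, 0.5, -2.5]
opening: 0.0207
[ 0.55259339 -0.01482751  0.03624912]
```

View pics/sd10b.png

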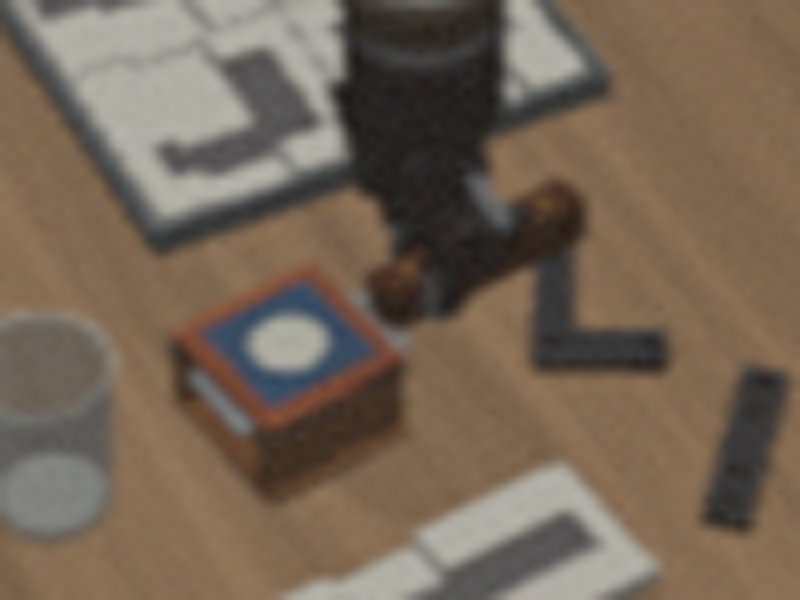

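```bash
python3 -m creep '[[0,-0.01,0,0,0,0,0],[0,-0.03,0,0,0,0,0],[0,-0.05,0,0,0,0,0],[0,-0.07,0,0,0,0,0],[0,-0.09,0,0,0,0,0],[0,-0.11,0,0,0,0,0],[0,-0.12,0,0,0,0,0],[0,-0.12,0,0,0,0,0]]';  python3 - <<'E'
from h import *
snap('side','pics/sd11.png'); crop('pics/sd11.png',(190,150,290,225),8,'pics/sd11b.png')
plan([.6362,.1384,.13],95.5)
plan([.46,.14,.13],95.5)
E
```

```text
time: 15.45
ee_pos: [0.4329, -0.0308, 0.0368]
tcp_rot: [179.9, -0.0, 97.6]
wrist_force: [-0.1, 0.3, -2.6]
opening: 0.0206
shift [ 0.1411  0.2229 -0.0927] turn [ 0.0018 -0.0003  0.036 ] deg 2.1 dist 0.28
shift [ 0.1659  0.0485 -0.093 ] turn [ 0.0018 -0.0003  0.036 ] deg 2.1 dist 0.196
```

View pics/sd11b.png

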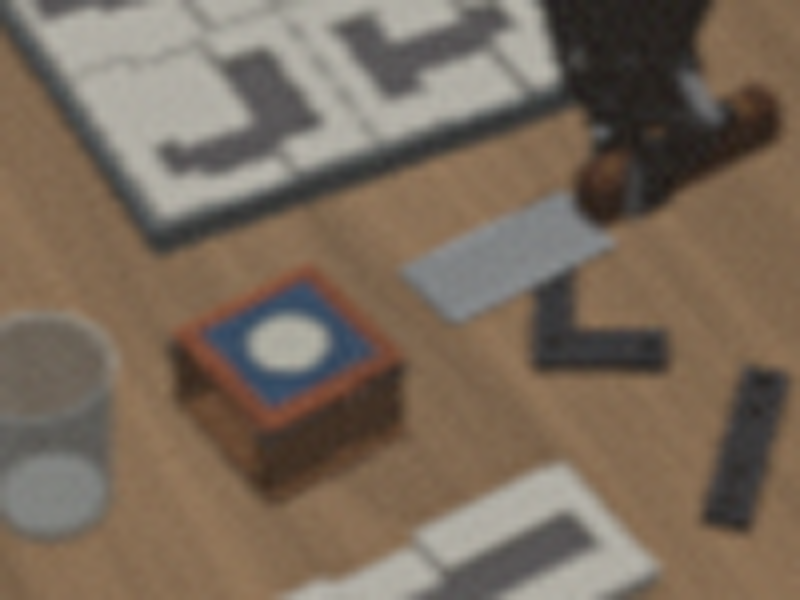

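```bash
python3 -m creep '[[0.01,0,-0.04,0,0,0.036,0],[0.05,0.02,-0.08,0,0,0.036,0],[0.09,0.06,-0.093,0,0,0.036,0],[0.13,0.1,-0.093,0,0,0.036,0],[0.14,0.145,-0.093,0,0,0.036,0],[0.141,0.19,-0.093,0,0,0.036,0],[0.141,0.215,-0.093,0,0,0.036,0],[0.141,0.224,-0.093,0,0,0.036,0]]';  python3 - <<'E'
from h import *
plan([.6373,.1386,.03],95.5)
E
```

```text
time: 16.3
ee_pos: [0.6404, 0.1399, 0.1273]
tcp_rot: [-180.0, -0.0, 95.6]
wrist_force: [-0.4, 0.1, -3.1]
opening: 0.0207
shift [-0.001  -0.0032  0.0973] turn [-0.0002 -0.0004  0.0011] deg 0.1 dist 0.097
```

```bash
python3 -m creep '[[-0.001,-0.0025,0.02,0,0,0,0],[-0.001,-0.0025,0.05,0,0,0,0],[-0.001,-0.0025,0.08,0,0,0,0],[-0.001,-0.0025,0.097,0,0,0,0],[-0.001,-0.0025,0.097,0,0,0,0],[-0.001,-0.0025,0.097,0,0,0,0]]';  python3 - <<'E'
from h import *
plan([.6373,.1386,.03],95.5)
ps=snap('wrist','pics/w12.png'); crop('pics/w12.png',(150,30,350,330),2,'pics/w12b.png')
snap('scene','pics/sc12.png'); crop('pics/sc12.png',(250,150,350,225),8,'pics/sc12b.png')
E
```

```text
time: 16.9
ee_pos: [0.635, 0.1375, 0.0331]
tcp_rot: [180.0, -0.0, 95.5]
wrist_force: [-0.0, 0.6, -2.4]
opening: 0.0204
shift [0.0009 0.0024 0.0031] turn [ 0.0006 -0.0006  0.0002] deg 0.0 dist 0.004
```

View pics/w12b.png

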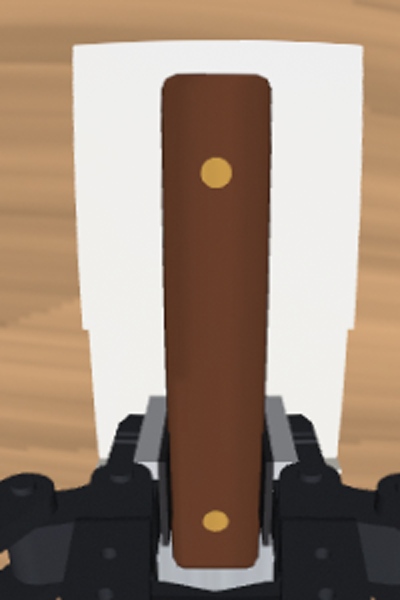

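View pics/sc12b.png

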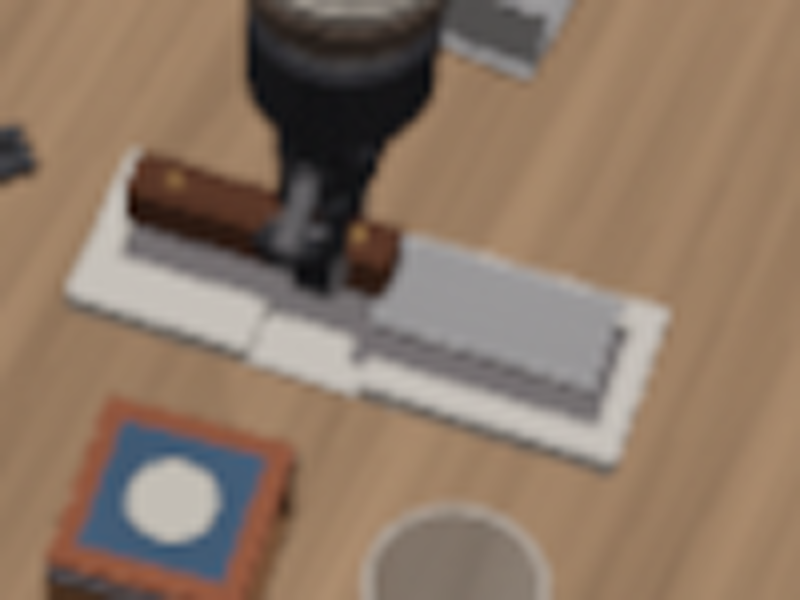

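```bash
python3 -m creep '[[0.001,0.0022,0.003,0,0,0,0],[0.001,0.0022,0.01,0,0,0,0],[0.001,0.0022,0.015,0,0,0,0],[0.001,0.0022,0.02,0,0,0,0],[0.001,0.0022,0.024,0,0,0,0],[0.001,0.0022,0.0265,0,0,0,0],[0.001,0.0022,0.0265,0,0,0,0]]';  python3 - <<'E'
from h import *
plan([.6373,.1386,.006],95.5)
E
```

```text
time: 17.7
ee_pos: [0.6368, 0.1386, 0.0059]
tcp_rot: [180.0, -0.0, 95.5]
wrist_force: [0.2, -0.2, -1.8]
opening: 0.0206
shift [-0.      0.0005 -0.0001] turn [ 0.0002 -0.0005  0.0002] deg 0.0 dist 0.0
```

```bash
python3 -m creep '[[0,0,0,0,0,0,1],[0,0,0,0,0,0,1],[0,0,0,0,0,0,1],[0,0,0,0,0,0,1],[0,0,-0.02,0,0,0,1],[0,-0.02,-0.06,0,0,0,1],[0,-0.05,-0.11,0,0,0,1],[0,-0.1,-0.16,0,0,0,1]]'; python3 -m creep '[[0,-0.03,-0.04,0,0,0,1],[0,-0.08,-0.08,0,0,0,1],[0,-0.08,-0.08,0,0,0,1],[0,-0.08,-0.08,0,0,0,1]]'
python3 - <<'E'
from h import *
ps=snap('wrist','pics/w13.png'); crop('pics/w13.png',(0,0,512,384),1.56,'pics/w13b.png'); print(ps)
E
```

```text
time: 18.5
ee_pos: [0.5569, 0.1308, 0.1472]
tcp_rot: [179.9, -0.0, 95.5]
wrist_force: [0.1, 0.4, 0.4]
opening: 0.0853
time: 18.9
ee_pos: [0.4773, 0.1233, 0.2275]
tcp_rot: [179.7, -0.1, 95.5]
wrist_force: [0.6, 0.1, -0.6]
opening: 0.0852
(array([0.47730085, 0.12326607, 0.22748804]), array([[-0.09648663,  0.99532321,  0.00469532],
       [ 0.99533354,  0.09647971,  0.00167801],
       [ 0.00121716,  0.00483531, -0.99998757]]))
```

View pics/w13b.png

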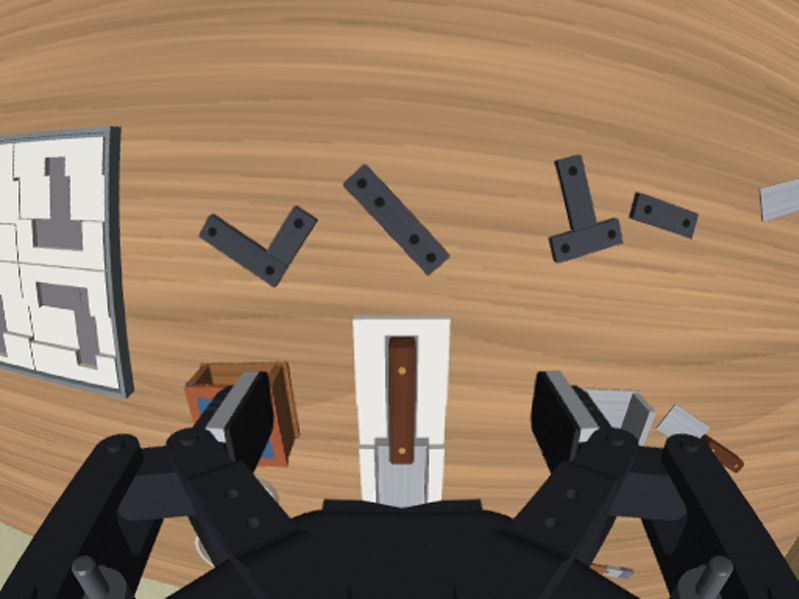

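Run:
```python
from h import *
crop('pics/w13.png',(120,95,300,190),4.4,'pics/w13c.png')
crop('pics/w13.png',(340,90,460,180),6,'pics/w13d.png')
```

```text
(no output)
```

View pics/w13c.png

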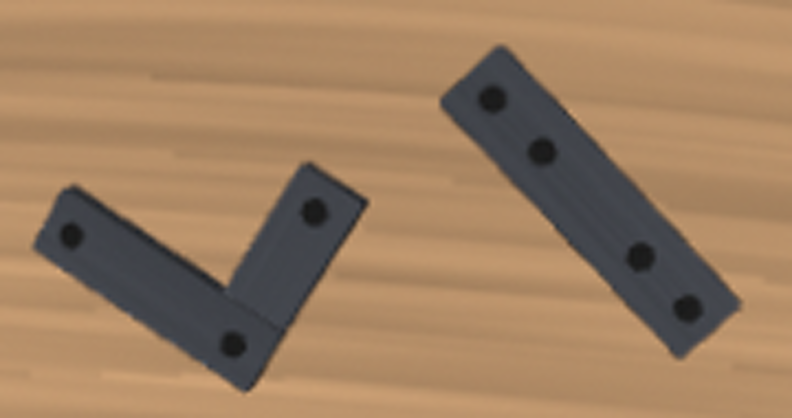

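View pics/w13d.png

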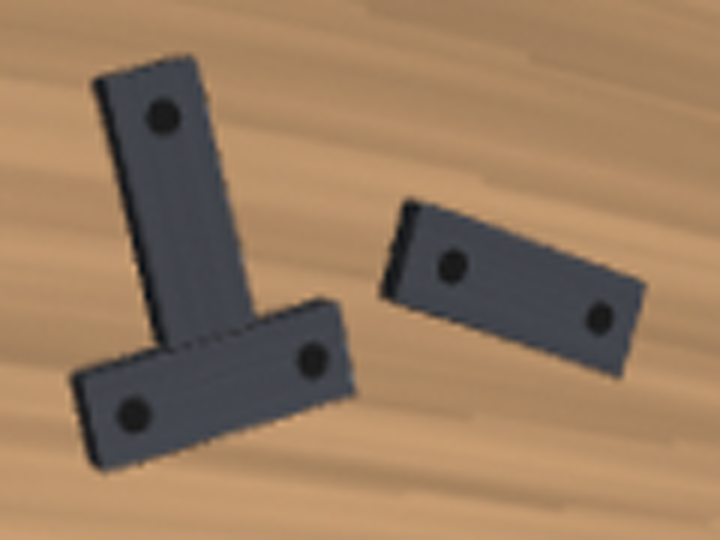

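```bash
cat > m3.py <<'E'
from h import *
ps=lp('pics/w13.png')
A=lambda L:[(120+u/4.4,95+v/4.4) for u,v in L]
B=lambda L:[(340+u/6,90+v/6) for u,v in L]
T='wrist'
print('short');fit(T,ps,[(-.034,-.012,.01),(-.034,.012,.01),(.034,.012,.01),(.034,-.012,.01)][::1],B([(388,299),(416,205),(646,287),(622,378)]))
print('long');fit(T,ps,[(-.05,.012,.01),(.05,.012,.01),(.05,-.012,.01),(-.05,-.012,.01)],A([(500,45),(742,303),(680,357),(441,101)]))
print('tee');fit(T,ps,[(-.041,-.011,.01),(-.041,.011,.01),(.041,-.032,.01),(.041,.032,.01),(.019,-.032,.01),(.019,.032,.01)],B([(104,82),(192,57),(102,470),(355,394),(78,374),(332,300)]))
print('ell');fit(T,ps,[(-.04,-.0335,.01),(.04,-.0335,.01),(.04,.0335,.01),(.018,.0335,.01)],A([(35,247),(248,390),(367,203),(305,165)]))
E
python3 m3.py
```

```text
short
xy [0.4191 0.3486] yaw 83.29 res mm [1.3 1.1 0.8 1.1]
long
xy [0.4515 0.1168] yaw 48.09 res mm [1.2 0.8 1.  1.2]
tee
xy [0.4229 0.2634] yaw 22.92 res mm [1.4 1.  1.4 0.4 0.9 1.7]
ell
xy [0.4667 0.0035] yaw 60.53 res mm [1.  1.2 0.7 1.1]
```

Run:
```python
from h import *
plan([.45,-.25,.30],90)
```

```text
shift [-0.3688 -0.0635 -0.0749] turn [ 0.0025 -0.0009  0.0965] deg 5.5 dist 0.382
```

```bash
python3 -m creep '[[-0.369,-0.063,-0.075,0.002,0,0.097,1],[-0.369,-0.063,-0.075,0.002,0,0.097,1],[-0.369,-0.063,-0.075,0.002,0,0.097,1],[-0.369,-0.063,-0.075,0.002,0,0.097,1],[-0.369,-0.063,-0.075,0.002,0,0.097,1],[-0.369,-0.063,-0.075,0.002,0,0.097,1],[-0.369,-0.063,-0.075,0.002,0,0.097,1],[-0.369,-0.063,-0.075,0.002,0,0.097,1]]'; python3 -m creep '[[0,0,0,0,0,0,1],[0,0,0,0,0,0,1],[0,0,0,0,0,0,1]]'
python3 - <<'E'
from h import *
ps=snap('wrist','pics/w14.png'); crop('pics/w14.png',(0,0,512,384),1.56,'pics/w14b.png'); print(ps[0])
E
```

```text
time: 19.75
ee_pos: [0.4504, -0.254, 0.2977]
tcp_rot: [-179.8, -0.1, 89.8]
wrist_force: [-0.1, 0.7, 0.3]
opening: 0.0854
time: 20.05
ee_pos: [0.4506, -0.25, 0.2984]
tcp_rot: [-179.8, -0.1, 90.0]
wrist_force: [-0.6, 0.7, -0.4]
opening: 0.0857
[ 0.45056762 -0.24996255  0.29841445]
```

View pics/w14b.png

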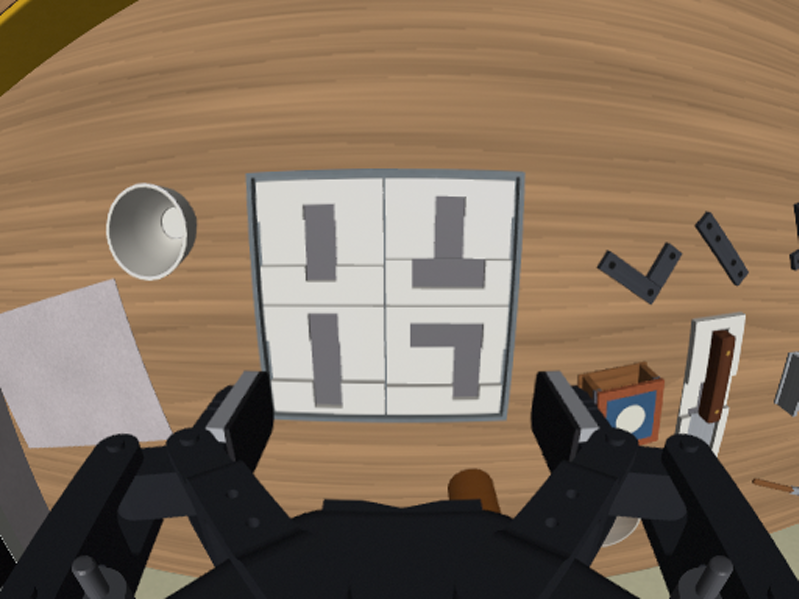

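Run:
```python
from h import *
crop('pics/w14.png',(155,105,340,275),3.5*1.2,'pics/w14c.png')
```

```text
(no output)
```

View pics/w14c.png

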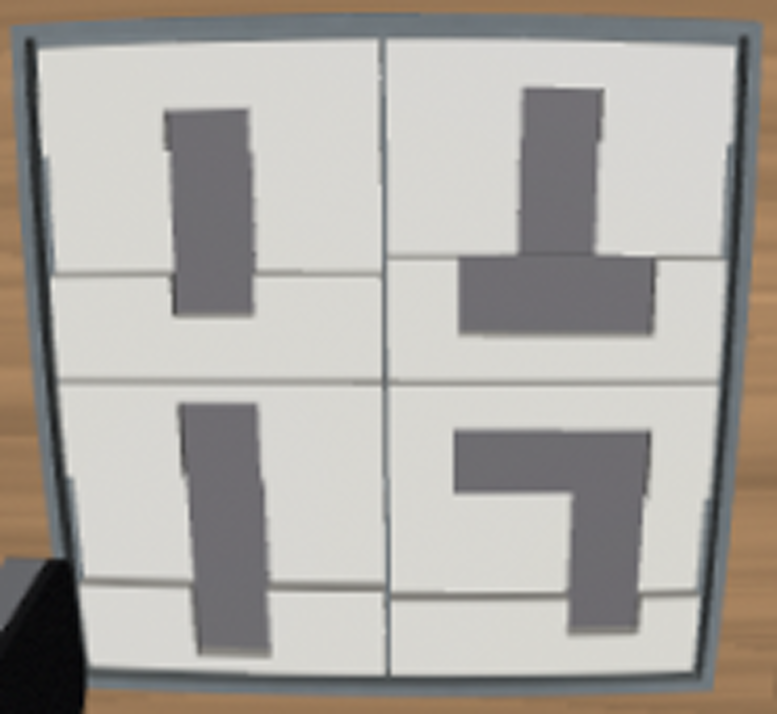

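```bash
cat > m4.py <<'E'
from h import *
ps=lp('pics/w14.png')
f=lambda u,v,z: pix('wrist',(155+u/4.2,105+v/4.2),z,ps)[:2]
for n,q,z in [('junc',(385,381),.016),('top',(382,38),.016),('bot',(388,675),.016),('L',(58,381),.016),('R',(720,383),.016),('rimTL',(12,28),.018),('rimTR',(762,28),.018),('rimBR',(713,690),.018)]:
    print(n,np.round(f(*q,z)*1000,1))
a,b=.016,.008
def pocket(n,top,bot,left,right,side):
    # top/bot edge mid px ; left/right edge mid px
    xt=f(*top,a)[0]; xb=f(*bot,b)[0]
    yl=f(*left,b if side=='L' else a)[1]; yr=f(*right,a if side=='L' else b)[1]
    print(n,'centre',np.round([(xt+xb)/2*1000,(yl+yr)/2*1000],1),'size',np.round([(xb-xt)*1000,(yr-yl)*1000],1))
pocket('short',(207,109),(214,316),(174,295),(254,295),'L')
pocket('long',(218,404),(234,655),(192,545),(267,545),'L')
pocket('tee(head y)',(563,88),(556,334),(459,296),(655,296),'R')
pocket('ell',(552,430),(604,633),(455,460),(649,460),'R')
E
python3 m4.py
```

```text
junc [ 512.7 -266.8]
top [ 391.8 -266.6]
bot [ 634.1 -267.4]
L [ 512.8 -387.5]
R [ 513.9 -145.3]
rimTL [ 383.9 -395.6]
rimTR [ 386.  -136.7]
rimBR [ 642.8 -137.4]
short centre [ 452.8 -327.9] size [75.5 30.5]
long centre [ 576.  -327.5] size [109.1  30.5]
tee(head y) centre [ 453.1 -205. ] size [89.  70.9]
ell centre [ 576.  -205.1] size [88.9 73.1]
```

Run:
```python
from h import *
plan([.483,-.013,.2],-29.5)
```

```text
shift [0.2364 0.0328 0.0991] turn [-0.0033  0.0022  2.086 ] deg 119.5 dist 0.258
```

```bash
python3 -m creep '[[0.236,0.033,0.099,-0.003,0.002,2.086,1],[0.236,0.033,0.099,-0.003,0.002,2.086,1],[0.236,0.033,0.099,-0.003,0.002,2.086,1],[0.236,0.033,0.099,-0.003,0.002,2.086,1],[0.236,0.033,0.099,-0.003,0.002,2.086,1],[0.236,0.033,0.099,-0.003,0.002,2.086,1],[0.236,0.033,0.099,-0.003,0.002,2.086,1],[0.236,0.033,0.099,-0.003,0.002,2.086,1]]'
python3 - <<'E'
from h import *
plan([.483,-.013,.2],-29.5)
E
```

```text
time: 20.9
ee_pos: [0.4827, -0.012, 0.2003]
tcp_rot: [-180.0, 0.0, 25.0]
wrist_force: [0.2, -0.1, 0.5]
opening: 0.0854
shift [-0.0002  0.001   0.0003] turn [-6.000e-04  7.000e-04  9.517e-01] deg 54.5 dist 0.001
```

```bash
python3 -m creep '[[0,0.001,0,0,0,0.952,0.7],[0,0.001,0,0,0,0.952,0.7],[0,0.001,0,0,0,0.952,0.7],[0,0.001,0,0,0,0.952,0.7],[0,0.001,0,0,0,0.952,0.7],[0,0.001,0,0,0,0.952,0.7],[0,0.001,0,0,0,0.952,0.7],[0,0.001,0,0,0,0.952,0.7]]'
python3 - <<'E'
from h import *
plan([.483,-.013,.2],-29.5)
ps=snap('wrist','pics/w15.png'); crop('pics/w15.png',(0,0,512,384),1.56,'pics/w15b.png'); print(ps[0])
E
```

```text
time: 21.7
ee_pos: [0.4834, -0.0142, 0.2009]
tcp_rot: [-180.0, -0.0, -29.3]
wrist_force: [-0.4, -0.6, -0.8]
opening: 0.0598
shift [-0.0009 -0.0008  0.0009] turn [-0.0006 -0.      0.0028] deg 0.2 dist 0.002
[ 0.48340402 -0.01418294  0.2008701 ]
```

View pics/w15b.png

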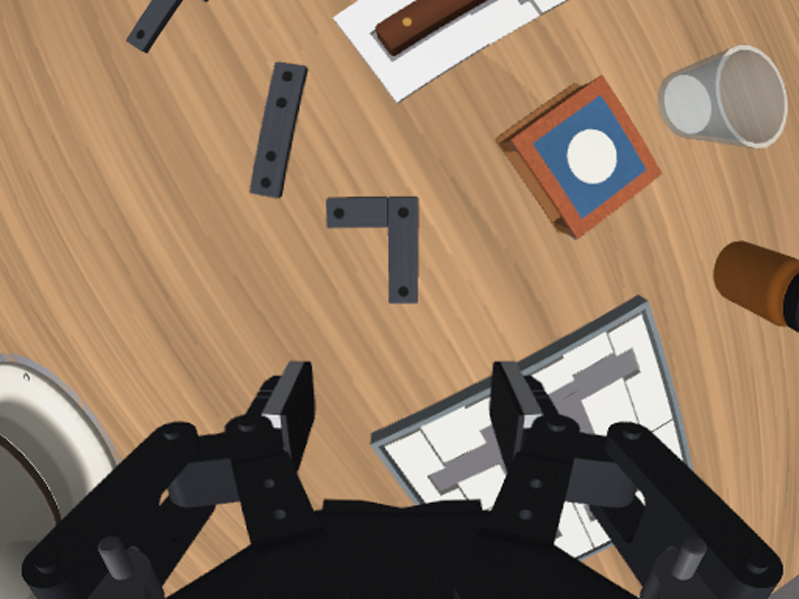

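Run:
```python
from h import *
ps=lp('pics/w15.png')
W=lambda L:[(u/1.5605,v/1.5625) for u,v in L]
t,th=fit('wrist',ps,[(.04,-.0335,.01),(-.04,-.0335,.01),(-.04,-.0115,.01),(.04,.0335,.01),(.018,.0335,.01)],W([(418,197),(418,303),(389,303),(327,198),(327,228)]))
c,s=np.cos(th),np.sin(th)
g=t+np.array([c*-.006+s*.0225,s*-.006-c*.0225]); print(g)
plan([*g,.003],np.degrees(th)-90)
```

```text
xy [0.468  0.0017] yaw 60.74 res mm [0.7 0.5 0.5 0.9 0.3]
[ 0.48471832 -0.01452487]
shift [ 0.0013 -0.0003  0.1979] turn [-0.0006  0.      0.0006] deg 0.0 dist 0.198
```

```bash
python3 -m creep '[[0.001,0,0.04,0,0,0,0.7],[0.001,0,0.085,0,0,0,0.7],[0.001,0,0.13,0,0,0,0.7],[0.001,0,0.165,0,0,0,0.7],[0.001,0,0.185,0,0,0,0.7],[0.001,0,0.195,0,0,0,0.7],[0.001,0,0.1975,0,0,0,0.7],[0.001,0,0.1975,0,0,0,0.7]]'; python3 -m creep '[[0,0,0,0,0,0,0],[0,0,0,0,0,0,0],[0,0,0,0,0,0,0],[0,0,0,0,0,0,0],[0,0,0,0,0,0,0]]' 60;python3 -m creep '[[0,0,-0.03,0,0,0,0],[0,0,-0.08,0,0,0,0],[0,0,-0.08,0,0,0,0]]'
python3 - <<'E'
from h import *
# ell yaw 180 seat (.575,-.2055): grip pt = seat + (.006,.0225)
plan([.581,-.183,.1],89.7)
E
```

```text
time: 22.55
ee_pos: [0.485, -0.0154, 0.0043]
tcp_rot: [-179.9, -0.0, -29.4]
wrist_force: [-0.4, 0.3, -0.5]
opening: 0.0597
time: 23.05
ee_pos: [0.4852, -0.0156, 0.0048]
tcp_rot: [-179.9, -0.1, -29.4]
wrist_force: [-1.3, 0.1, 6.6]
opening: 0.0195
time: 23.35
ee_pos: [0.4875, -0.0157, 0.0901]
tcp_rot: [-179.7, -0.5, -29.4]
wrist_force: [1.2, -1.3, -0.7]
opening: 0.0195
shift [ 0.1636  0.0998 -0.0091] turn [ 0.0056 -0.0101 -2.0787] deg 119.1 dist 0.192
```

```bash
python3 -m creep '[[0.164,0.1,-0.009,0.006,-0.01,-2.079,0],[0.164,0.1,-0.009,0.006,-0.01,-2.079,0],[0.164,0.1,-0.009,0.006,-0.01,-2.079,0],[0.164,0.1,-0.009,0.006,-0.01,-2.079,0],[0.164,0.1,-0.009,0.006,-0.01,-2.079,0],[0.164,0.1,-0.009,0.006,-0.01,-2.079,0],[0.164,0.1,-0.009,0.006,-0.01,-2.079,0],[0.164,0.1,-0.009,0.006,-0.01,-2.079,0]]';  python3 - <<'E'
from h import *
plan([.581,-.183,.1],89.7)
E
```

```text
time: 24.15
ee_pos: [0.5783, -0.1835, 0.0922]
tcp_rot: [-179.7, 0.1, 39.0]
wrist_force: [-0.1, 0.1, -0.1]
opening: 0.0198
shift [ 0.0024  0.0012 -0.0078] turn [-6.600e-03 -7.000e-04 -8.856e-01] deg 50.7 dist 0.008
```

```bash
python3 -m creep '[[0.0024,0.001,0,-0.007,0,-0.886,0],[0.0024,0.001,0,-0.007,0,-0.886,0],[0.0024,0.001,0,-0.007,0,-0.886,0],[0.0024,0.001,0,-0.007,0,-0.886,0],[0.0024,0.001,0,-0.007,0,-0.886,0],[0.0024,0.001,0,-0.007,0,-0.886,0],[0.0024,0.001,0,-0.007,0,-0.886,0]]';  python3 - <<'E'
from h import *
plan([.581,-.183,.045],89.7)
ps=snap('wrist','pics/w16.png'); crop('pics/w16.png',(0,0,512,384),1.56,'pics/w16b.png'); print(ps[0])
E
```

```text
time: 24.85
ee_pos: [0.5808, -0.1826, 0.0924]
tcp_rot: [179.9, -0.0, 89.5]
wrist_force: [-1.1, -0.6, -1.4]
opening: 0.0194
shift [-0.0005  0.0002  0.0474] turn [ 0.0009 -0.0003 -0.0035] deg 0.2 dist 0.047
[ 0.58081128 -0.18255963  0.09241666]
```

View pics/w16b.png

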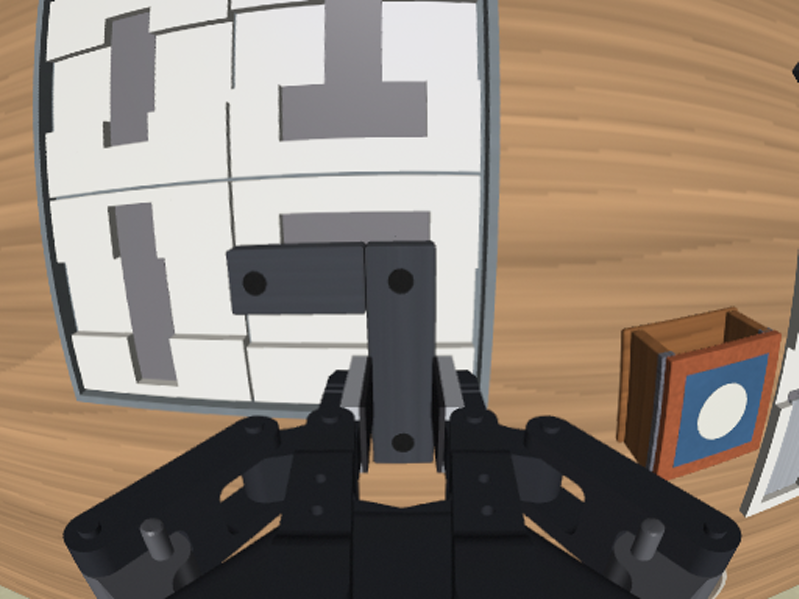

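Run:
```python
from h import *
ps=lp('pics/w16.png')
W=lambda L:[(u/1.5605,v/1.5625) for u,v in L]
z=ps[0][2]+.0052
fit('wrist',ps,[(.04,-.0335,z),(.04,.0335,z),(.018,.0335,z),(-.04,-.0335,z),(-.04,-.0115,z),(.018,-.0115,z)],W([(435,242),(228,247),(232,314),(434,462),(372,462),(365,313)]))
f=lambda u,v,z:pix('wrist',(u/1.5605,v/1.5625),z,ps)[:2]
# ell pocket visible top edge (z .016) and left edge floor, right edge; tee pocket
print('ell pocket top x',f(355,212,.016),'left',f(280,228,.008),f(280,228,.016),'right',f(431,228,.008))
print('junction',f(232,180,.016))
```

```text
xy [ 0.5718 -0.2054] yaw 179.96 res mm [1.  1.6 0.6 0.4 0.7 0.6]
ell pocket top x [ 0.53137122 -0.20495036] left [ 0.53912421 -0.24413455] [ 0.53801369 -0.24195573] right [ 0.54063395 -0.16856941]
junction [ 0.51322222 -0.26540038]
```

```bash
python3 -m creep '[[0,0.0027,0.02,0,0,0,0],[0,0.0027,0.045,0,0,0,0],[0,0.0027,0.06,0,0,0,0],[0,0.0027,0.067,0,0,0,0],[0,0.0027,0.071,0,0,0,0],[0,0.0027,0.075,0,0,0,0],[0,0.0027,0.0785,0,0,0,0],[0,0.0027,0.0785,0,0,0,0]]';  python3 - <<'E'
from h import *
print(bot.get_obs()['wrist_force'])
plan([.5837,-.183,.013],89.7)
E
```

```text
time: 25.7
ee_pos: [0.5836, -0.1826, 0.0141]
tcp_rot: [179.9, -0.0, 89.4]
wrist_force: [-0.0, -0.7, -1.5]
opening: 0.0195
[-0.02934651 -0.69758198 -1.532996  ]
shift [-0.0004  0.0001  0.0011] turn [ 0.001  -0.0003 -0.0057] deg 0.3 dist 0.001
```

```bash
python3 -m creep '[[0,0,0.001,0,0,0,0],[0,0,0.001,0,0,0,0.55],[0,0,0.001,0,0,0,0.55],[0,0,0.001,0,0,0,0.55],[0,0,-0.02,0,0,0,0.55],[0,0,-0.06,0,0,0,0.55],[0,0,-0.1,0,0,0,0.55],[0,-0.03,-0.14,0,0,0,0.55]]';  python3 - <<'E'
from h import *
ps=snap('wrist','pics/w17.png'); crop('pics/w17.png',(0,0,512,384),1.56,'pics/w17b.png'); print(ps[0])
E
```

```text
time: 26.5
ee_pos: [0.5547, -0.1821, 0.1548]
tcp_rot: [179.9, -0.0, 89.4]
wrist_force: [-0.6, -0.8, 0.5]
opening: 0.0472
[ 0.55465642 -0.18209483  0.15476458]
```

View pics/w17b.png

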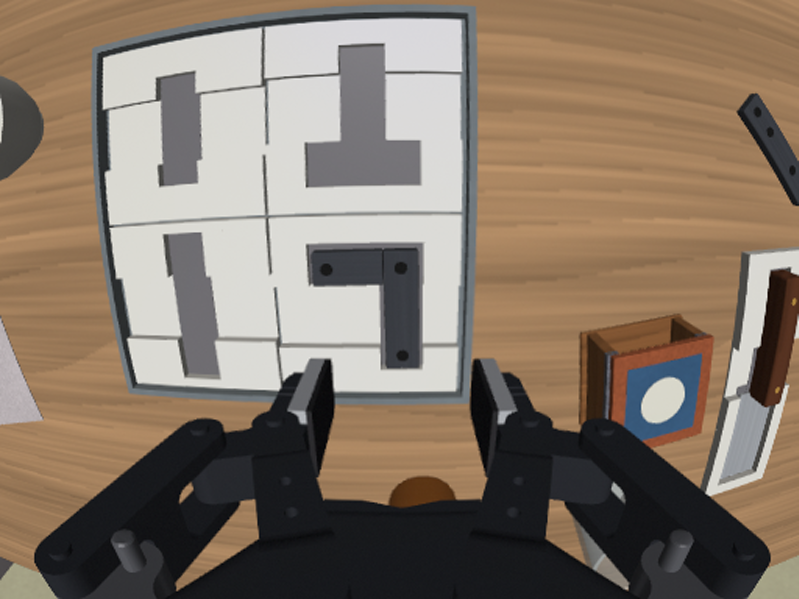

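Run:
```python
from h import *
plan([.45,.115,.2],138)
```

```text
shift [ 0.2965 -0.1048 -0.0383] turn [ 0.0057  0.005  -0.8483] deg 48.6 dist 0.317
```

```bash
python3 -m creep '[[0.297,-0.105,-0.045,0,0,-0.848,0.7],[0.297,-0.105,-0.045,0,0,-0.848,0.7],[0.297,-0.105,-0.045,0,0,-0.848,0.7],[0.297,-0.105,-0.045,0,0,-0.848,0.7],[0.297,-0.105,-0.045,0,0,-0.848,0.7],[0.297,-0.105,-0.045,0,0,-0.848,0.7],[0.297,-0.105,-0.045,0,0,-0.848,0.7],[0.297,-0.105,-0.045,0,0,-0.848,0.7]]'; python3 -m creep '[[0,0,0,0,0,0,0.7],[0,0,0,0,0,0,0.7]]'
python3 - <<'E'
from h import *
ps=snap('wrist','pics/w18.png'); crop('pics/w18.png',(0,0,512,384),1.56,'pics/w18b.png'); print(ps[0])
plan([.45,.115,.2],138)
E
```

```text
time: 27.35
ee_pos: [0.451, 0.118, 0.1999]
tcp_rot: [179.9, 0.1, 138.2]
wrist_force: [-0.1, -0.2, 0.5]
opening: 0.0598
time: 27.55
ee_pos: [0.4518, 0.115, 0.1988]
tcp_rot: [180.0, 0.0, 137.9]
wrist_force: [0.0, -0.0, -0.3]
opening: 0.0596
[0.45181084 0.11504904 0.19881451]
shift [ 0.0014 -0.0012 -0.0013] turn [ 0.0004  0.0003 -0.002 ] deg 0.1 dist 0.002
```

View pics/w18b.png

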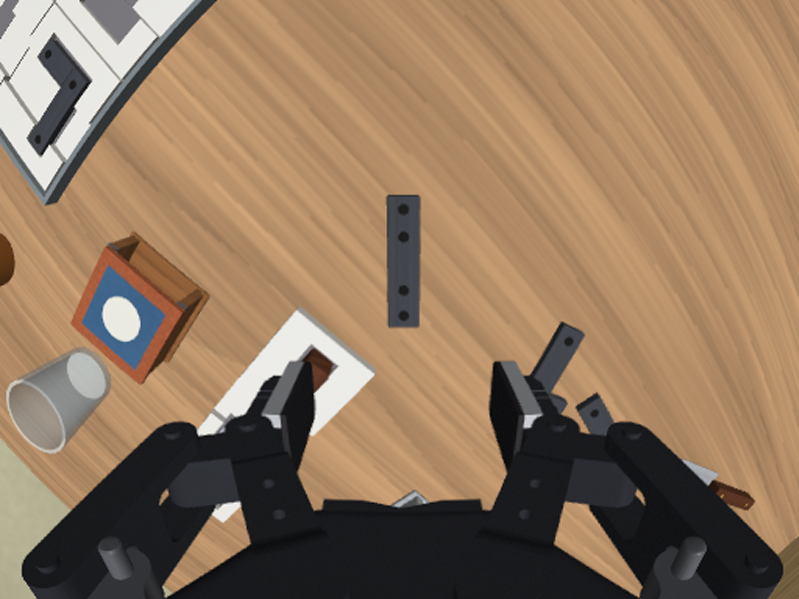

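Run:
```python
from h import *
ps=lp('pics/w18.png')
W=lambda L:[(u/1.5605,v/1.5625) for u,v in L]
t,th=fit('wrist',ps,[(.05,-.012,.01),(.05,.012,.01),(-.05,.012,.01),(-.05,-.012,.01)],W([(388,195),(419,195),(419,327),(388,327)]))
plan([*t,.004],np.degrees(th)-90)
```

```text
xy [0.4512 0.1158] yaw -132.12 res mm [23.  23.  23.8 23.8]
shift [1.100e-03 1.000e-04 1.947e-01] turn [0.0004 0.0003 0.0001] deg 0.0 dist 0.195
```

```bash
python3 -m creep '[[0.001,0,0.04,0,0,0,0.7],[0.001,0,0.085,0,0,0,0.7],[0.001,0,0.13,0,0,0,0.7],[0.001,0,0.165,0,0,0,0.7],[0.001,0,0.185,0,0,0,0.7],[0.001,0,0.193,0,0,0,0.7],[0.001,0,0.195,0,0,0,0.7],[0.001,0,0.195,0,0,0,0.7]]'; python3 -m creep '[[0,0,0,0,0,0,0],[0,0,0,0,0,0,0],[0,0,0,0,0,0,0],[0,0,0,0,0,0,0],[0,0,0,0,0,0,0]]' 60;python3 -m creep '[[0,0,-0.03,0,0,0,0],[0,0,-0.08,0,0,0,0],[0,0,-0.1,0,0,0,0],[0,0,-0.1,0,0,0,0]]'
python3 - <<'E'
from h import *
plan([.575,-.3277,.1],89.7)
E
```

```text
time: 28.4
ee_pos: [0.4516, 0.1163, 0.0048]
tcp_rot: [179.9, 0.1, 137.9]
wrist_force: [-0.8, -1.1, -0.1]
opening: 0.0595
time: 28.9
ee_pos: [0.4516, 0.1167, 0.0052]
tcp_rot: [179.9, 0.1, 138.0]
wrist_force: [-1.3, -0.5, 6.7]
opening: 0.0214
time: 29.3
ee_pos: [0.4527, 0.1171, 0.1078]
tcp_rot: [179.7, 0.2, 138.0]
wrist_force: [0.6, 1.3, -1.4]
opening: 0.0217
shift [-0.3885 -0.2486  0.0077] turn [0.007  0.001  0.8427] deg 48.3 dist 0.461
```

```bash
python3 -m creep '[[-0.388,-0.249,0,0.007,0.001,0.843,0],[-0.388,-0.249,0,0.007,0.001,0.843,0],[-0.388,-0.249,0,0.007,0.001,0.843,0],[-0.388,-0.249,0,0.007,0.001,0.843,0],[-0.388,-0.249,0,0.007,0.001,0.843,0],[-0.388,-0.249,0,0.007,0.001,0.843,0],[-0.388,-0.249,0,0.007,0.001,0.843,0],[-0.388,-0.249,0,0.007,0.001,0.843,0]]';  python3 - <<'E'
from h import *
plan([.575,-.3277,.1],89.7)
E
```

```text
time: 30.1
ee_pos: [0.5561, -0.2712, 0.1025]
tcp_rot: [-179.6, 0.0, 89.7]
wrist_force: [1.3, 1.0, -0.8]
opening: 0.0213
shift [-0.0563  0.0193  0.0024] turn [-0.0071  0.0009 -0.0007] deg 0.4 dist 0.06
```

```bash
python3 -m creep '[[-0.03,0.019,0.002,-0.007,0,0,0],[-0.056,0.019,0.002,-0.007,0,0,0],[-0.056,0.019,0.002,-0.007,0,0,0],[-0.056,0.019,0.002,-0.007,0,0,0]]';  python3 - <<'E'
from h import *
plan([.575,-.3277,.1],89.7)
ps=snap('wrist','pics/w19.png'); crop('pics/w19.png',(0,0,512,384),1.56,'pics/w19b.png'); print(ps[0])
E
```

```text
time: 30.5
ee_pos: [0.5744, -0.3253, 0.1003]
tcp_rot: [-180.0, 0.0, 89.6]
wrist_force: [0.5, 0.7, -1.2]
opening: 0.0214
shift [-0.0024  0.0006  0.0003] turn [-0.0008  0.0002 -0.0014] deg 0.1 dist 0.002
[ 0.57439027 -0.32533973  0.10030395]
```

View pics/w19b.png

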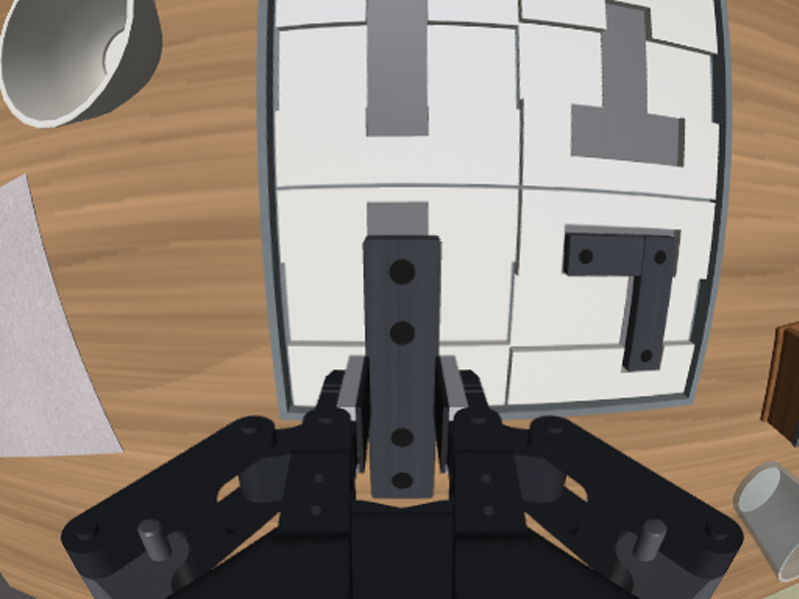

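Run:
```python
from h import *
ps=lp('pics/w19.png')
f=lambda u,v,z:pix('wrist',(u/1.5605,v/1.5625),z,ps)[:2]
z=ps[0][2]+.005
print('part ends',f(402,238,z),f(402,497,z))
print('pocket near edge',f(398,202,.016),'sides',f(367,222,.008),f(428,222,.008),f(367,222,.016),f(428,222,.016),'junction',f(519,187,.016))
```

```text
part ends [ 0.5241822 -0.3256029] [ 0.62208115 -0.32637319]
pocket near edge [ 0.52110232 -0.32758059] sides [ 0.53180997 -0.34351556] [ 0.53208696 -0.31252466] [ 0.53077597 -0.34289501] [ 0.53104351 -0.31296187] junction [ 0.51309107 -0.26774574]
```

```bash
python3 -m creep '[[-0.0022,0.001,0.02,0,0,0,0],[-0.0022,0.001,0.05,0,0,0,0],[-0.0022,0.001,0.068,0,0,0,0],[-0.0022,0.001,0.075,0,0,0,0],[-0.0022,0.001,0.08,0,0,0,0],[-0.0022,0.001,0.084,0,0,0,0],[-0.0022,0.001,0.0865,0,0,0,0],[-0.0022,0.001,0.0865,0,0,0,0]]';  python3 - <<'E'
from h import *
plan([.5754,-.3277,.0132],89.7)
E
```

```text
time: 31.35
ee_pos: [0.5763, -0.3278, 0.0158]
tcp_rot: [179.9, 0.1, 89.7]
wrist_force: [0.4, 0.1, -1.0]
opening: 0.0213
shift [ 0.0001 -0.0009  0.0026] turn [ 0.0018  0.0019 -0.0004] deg 0.1 dist 0.003
```

```bash
python3 -m creep '[[0,-0.0005,0.001,0,0,0,0],[0,-0.0005,0.002,0,0,0,0],[0,-0.0005,0.002,0,0,0,0.55],[0,-0.0005,0.002,0,0,0,0.55],[0,-0.0005,0.002,0,0,0,0.55],[0,0,-0.02,0,0,0,0.55],[0,0,-0.06,0,0,0,0.55],[0,0,-0.1,0,0,0,0.55]]';  python3 - <<'E'
from h import *
ps=snap('wrist','pics/w20.png'); crop('pics/w20.png',(100,0,400,300),2,'pics/w20b.png'); print(ps[0])
plan([.42,.26,.2],113)
E
```

```text
time: 32.15
ee_pos: [0.5755, -0.3273, 0.1161]
tcp_rot: [-180.0, 0.0, 89.7]
wrist_force: [0.9, -1.0, 0.0]
opening: 0.047
[ 0.57550065 -0.3273078   0.11606931]
shift [ 0.5872 -0.1603 -0.0801] turn [ 0.0073  0.0074 -0.4071] deg 23.3 dist 0.614
```

View pics/w20b.png

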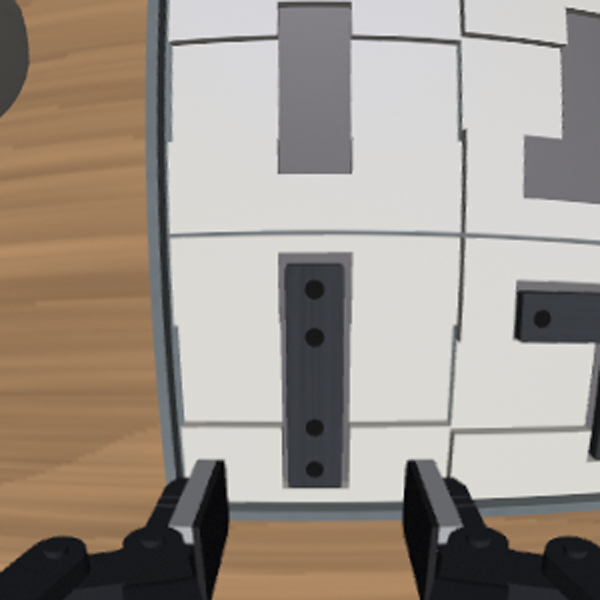

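```bash
python3 -m creep '[[0.587,-0.16,-0.08,0,0,-0.407,0.7],[0.587,-0.16,-0.08,0,0,-0.407,0.7],[0.587,-0.16,-0.08,0,0,-0.407,0.7],[0.587,-0.16,-0.08,0,0,-0.407,0.7],[0.587,-0.16,-0.08,0,0,-0.407,0.7],[0.587,-0.16,-0.08,0,0,-0.407,0.7],[0.587,-0.16,-0.08,0,0,-0.407,0.7],[0.587,-0.16,-0.08,0,0,-0.407,0.7]]';  python3 - <<'E'
from h import *
plan([.42,.26,.2],113)
E
```

```text
time: 33.0
ee_pos: [0.473, 0.0574, 0.1674]
tcp_rot: [179.9, 0.1, 113.0]
wrist_force: [1.2, -0.3, -0.3]
opening: 0.0598
shift [ 0.2072  0.0303 -0.033 ] turn [ 0.0015  0.0022 -0.0004] deg 0.2 dist 0.212
```

```bash
python3 -m creep '[[0.207,0.03,-0.033,0,0,0,0.7],[0.207,0.03,-0.033,0,0,0,0.7],[0.207,0.03,-0.033,0,0,0,0.7],[0.207,0.03,-0.033,0,0,0,0.7],[0.207,0.03,-0.033,0,0,0,0.7],[0.207,0.03,-0.033,0,0,0,0.7],[0.207,0.03,-0.033,0,0,0,0.7]]';  python3 - <<'E'
from h import *
plan([.42,.26,.2],113)
ps=snap('wrist','pics/w21.png'); crop('pics/w21.png',(0,0,512,384),1.56,'pics/w21b.png'); print(ps[0])
E
```

```text
time: 33.7
ee_pos: [0.4206, 0.2574, 0.1993]
tcp_rot: [180.0, 0.1, 113.0]
wrist_force: [-0.3, -0.6, 0.1]
opening: 0.0596
shift [ 0.0026  0.0004 -0.0007] turn [0.0002 0.0023 0.0002] deg 0.1 dist 0.003
[0.42062971 0.25743279 0.19926218]
```

View pics/w21b.png

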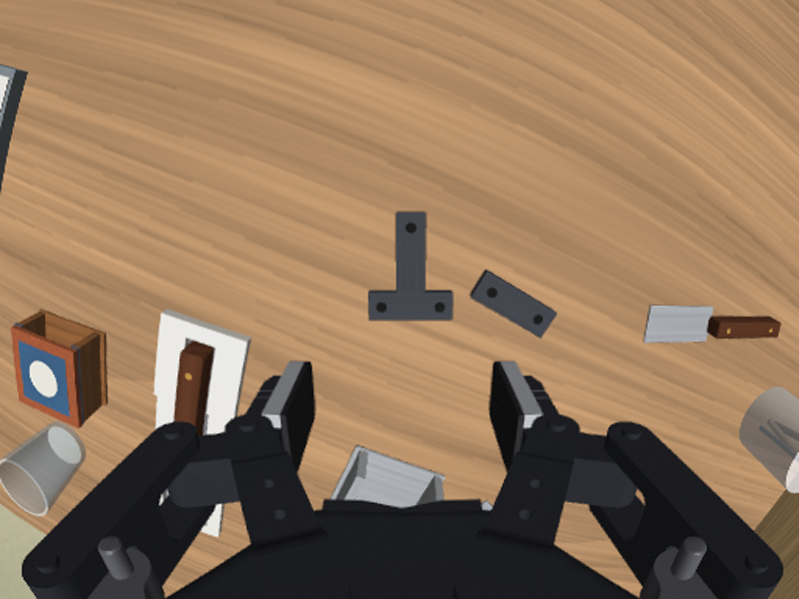

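Run:
```python
from h import *
ps=lp('pics/w21.png')
W=lambda L:[(u/1.5605,v/1.5625) for u,v in L]
t,th=fit('wrist',ps,[(-.041,-.011,.01),(-.041,.011,.01),(.019,-.032,.01),(.019,.032,.01),(.041,.032,.01),(.041,-.032,.01)],W([(397,212),(425,212),(369,291),(452,290),(453,320),(370,321)]))
g=t-.005*np.array([np.cos(th),np.sin(th)]); print(g)
plan([*g,.004],np.degrees(th)+90)
```

```text
xy [0.4214 0.264 ] yaw 23.47 res mm [1.3 1.  1.2 2.  0.5 1. ]
[0.41682909 0.26198488]
shift [ 0.0066 -0.0017  0.1952] turn [ 0.0001  0.0023 -0.0091] deg 0.5 dist 0.195
```

```bash
python3 -m creep '[[0.0066,-0.0017,0.04,0,0.002,-0.009,0.5],[0.0066,-0.0017,0.085,0,0.002,-0.009,0.5],[0.0066,-0.0017,0.13,0,0.002,-0.009,0.5],[0.0066,-0.0017,0.165,0,0.002,-0.009,0.5],[0.0066,-0.0017,0.185,0,0.002,-0.009,0.5],[0.0066,-0.0017,0.193,0,0.002,-0.009,0.5],[0.0066,-0.0017,0.195,0,0.002,-0.009,0.5],[0.0066,-0.0017,0.195,0,0.002,-0.009,0.5]]'; python3 -m creep '[[0,0,0,0,0,0,0],[0,0,0,0,0,0,0],[0,0,0,0,0,0,0],[0,0,0,0,0,0,0],[0,0,0,0,0,0,0]]' 60;python3 -m creep '[[0,0,-0.03,0,0,0,0],[0,0,-0.08,0,0,0,0],[0,0,-0.1,0,0,0,0],[0,0,-0.1,0,0,0,0]]'
python3 - <<'E'
from h import *
plan([.448,-.2055,.1],89.7)
E
```

```text
time: 34.55
ee_pos: [0.4174, 0.2628, 0.0054]
tcp_rot: [179.9, -0.0, 113.4]
wrist_force: [-0.7, -0.4, -0.7]
opening: 0.0426
time: 35.05
ee_pos: [0.4175, 0.2635, 0.0061]
tcp_rot: [179.8, 0.0, 113.5]
wrist_force: [-0.8, -1.7, 5.4]
opening: 0.019
time: 35.45
ee_pos: [0.4183, 0.2643, 0.1087]
tcp_rot: [179.6, -0.1, 113.5]
wrist_force: [-0.3, 0.2, -2.0]
opening: 0.0195
shift [-0.4426 -0.1603  0.0071] turn [ 0.0068 -0.0026  0.4158] deg 23.8 dist 0.471
```

```bash
python3 -m creep '[[-0.443,-0.16,0.007,0.007,-0.002,0.416,0],[-0.443,-0.16,0.007,0.007,-0.002,0.416,0],[-0.443,-0.16,0.007,0.007,-0.002,0.416,0],[-0.443,-0.16,0.007,0.007,-0.002,0.416,0],[-0.443,-0.16,0.007,0.007,-0.002,0.416,0],[-0.443,-0.16,0.007,0.007,-0.002,0.416,0],[-0.443,-0.16,0.007,0.007,-0.002,0.416,0],[-0.443,-0.16,0.007,0.007,-0.002,0.416,0]]';  python3 - <<'E'
from h import *
plan([.448,-.2055,.1],89.7)
E
```

```text
time: 36.25
ee_pos: [0.4414, -0.138, 0.0976]
tcp_rot: [-179.6, 0.2, 89.7]
wrist_force: [1.8, 1.5, -1.9]
opening: 0.0191
shift [-0.0675  0.0069 -0.0022] turn [-0.0063  0.0029 -0.0004] deg 0.4 dist 0.068
```

```bash
python3 -m creep '[[-0.035,0.007,-0.002,-0.006,0.002,0,0],[-0.065,0.007,-0.002,-0.006,0.002,0,0],[-0.0675,0.007,-0.002,-0.006,0.002,0,0],[-0.0675,0.007,-0.002,-0.006,0.002,0,0],[-0.0675,0.007,-0.002,-0.006,0.002,0,0]]';  python3 - <<'E'
from h import *
plan([.448,-.2055,.1],89.7)
ps=snap('wrist','pics/w22.png'); crop('pics/w22.png',(0,0,512,384),1.56,'pics/w22b.png'); print(ps[0])
E
```

```text
time: 36.75
ee_pos: [0.4484, -0.2028, 0.1]
tcp_rot: [-180.0, 0.0, 89.7]
wrist_force: [-0.2, 1.1, -0.9]
opening: 0.0188
shift [-0.0027 -0.0004  0.    ] turn [-0.0008  0.0005  0.0001] deg 0.1 dist 0.003
[ 0.44841668 -0.2027879   0.10002579]
```

View pics/w22b.png

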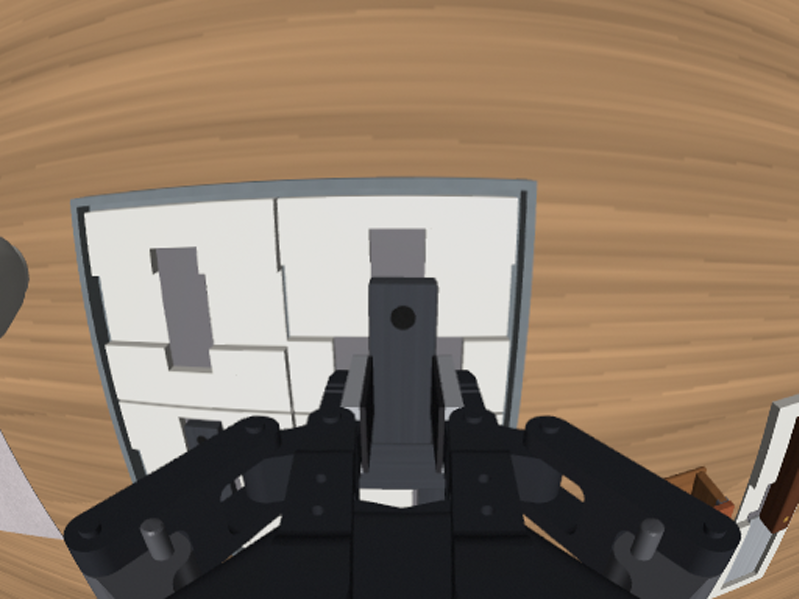

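Run:
```python
from h import *
ps=lp('pics/w22.png')
f=lambda u,v,z:np.round(pix('wrist',(u/1.5605,v/1.5625),z,ps)[:2]*1000,1)
z=ps[0][2]+.005
print('stem end',f(403,280,z),'barline',f(403,445,z),'bar far',f(403,489,z))
print('pocket near',f(398,229,.016),'sides',f(371,255,.008),f(425,255,.008),'headL',f(333,355,.008),'headR',f(463,355,.008),'junc',f(278,200,.016),f(293,410,.016))
```

```text
stem end [ 411.2 -202.9] barline [ 471.2 -203.2] bar far [ 492.  -203.3]
pocket near [ 408.4 -205.2] sides [ 423.  -219.3] [ 423.2 -191.5] headL [ 478.9 -242. ] headR [ 479.3 -170. ] junc [ 392.6 -264.8] [ 510.3 -266.3]
```

```bash
python3 -m creep '[[-0.0026,0.0005,0.02,0,0,0,0],[-0.0026,0.0005,0.05,0,0,0,0],[-0.0026,0.0005,0.068,0,0,0,0],[-0.0026,0.0005,0.075,0,0,0,0],[-0.0026,0.0005,0.08,0,0,0,0],[-0.0026,0.0005,0.084,0,0,0,0],[-0.0026,0.0005,0.0865,0,0,0,0],[-0.0026,0.0005,0.0865,0,0,0,0]]';  python3 - <<'E'
from h import *
plan([.4485,-.2055,.0138],89.7)
E
```

```text
time: 37.6
ee_pos: [0.4494, -0.2063, 0.0144]
tcp_rot: [180.0, 0.1, 89.7]
wrist_force: [-0.3, 0.1, -0.9]
opening: 0.0192
shift [ 0.0008 -0.001   0.0006] turn [ 0.0006  0.0013 -0.0003] deg 0.1 dist 0.001
```

```bash
python3 -m creep '[[0,-0.0003,0.001,0,0,0,0],[0,-0.0003,0.001,0,0,0,0.55],[0,-0.0003,0.001,0,0,0,0.55],[0,-0.0003,0.001,0,0,0,0.55],[0,0,-0.02,0,0,0,0.55],[0,0,-0.06,0,0,0,0.55],[0,0,-0.1,0,0,0,0.55],[0,0,-0.12,0,0,0,0.55]]';  python3 - <<'E'
from h import *
ps=snap('wrist','pics/w23.png'); crop('pics/w23.png',(50,50,400,350),2,'pics/w23b.png'); print(ps[0])
plan([.42,.348,.2],173.3)
E
```

```text
time: 38.4
ee_pos: [0.4501, -0.2066, 0.1377]
tcp_rot: [179.8, 0.2, 89.7]
wrist_force: [-0.0, 0.5, 0.2]
opening: 0.0472
[ 0.45005577 -0.20658921  0.13766721]
shift [ 0.5545 -0.0336 -0.0625] turn [ 0.0021  0.0077 -1.4596] deg 83.6 dist 0.559
```

View pics/w23b.png

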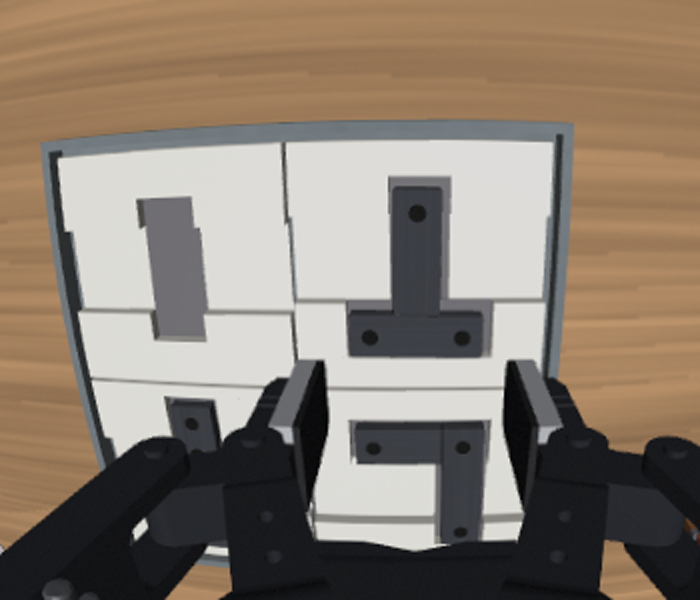

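```bash
python3 -m creep '[[0.554,-0.034,-0.0625,0,0,-1.46,0.7],[0.554,-0.034,-0.0625,0,0,-1.46,0.7],[0.554,-0.034,-0.0625,0,0,-1.46,0.7],[0.554,-0.034,-0.0625,0,0,-1.46,0.7],[0.554,-0.034,-0.0625,0,0,-1.46,0.7],[0.554,-0.034,-0.0625,0,0,-1.46,0.7],[0.554,-0.034,-0.0625,0,0,-1.46,0.7],[0.554,-0.034,-0.0625,0,0,-1.46,0.7]]';  python3 - <<'E'
from h import *
plan([.42,.348,.2],173.3)
E
```

```text
time: 39.25
ee_pos: [0.4265, 0.1928, 0.1786]
tcp_rot: [-180.0, 0.1, 158.8]
wrist_force: [1.0, 0.6, 0.4]
opening: 0.0598
shift [ 0.0622  0.1423 -0.0215] turn [-0.0008  0.0008 -0.2533] deg 14.5 dist 0.157
```

```bash
python3 -m creep '[[0.062,0.142,-0.021,0,0,-0.253,0.7],[0.062,0.142,-0.021,0,0,-0.253,0.7],[0.062,0.142,-0.021,0,0,-0.253,0.7],[0.062,0.142,-0.021,0,0,-0.253,0.7],[0.062,0.142,-0.021,0,0,-0.253,0.7],[0.062,0.142,-0.021,0,0,-0.253,0.7]]';  python3 - <<'E'
from h import *
plan([.42,.348,.2],173.3)
ps=snap('wrist','pics/w24.png'); crop('pics/w24.png',(0,0,512,384),1.56,'pics/w24b.png'); print(ps[0])
E
```

```text
time: 39.85
ee_pos: [0.4216, 0.3449, 0.1989]
tcp_rot: [-179.9, -0.0, 172.9]
wrist_force: [-0.5, -0.2, -0.5]
opening: 0.0601
shift [ 0.002   0.0029 -0.0011] turn [-0.0019 -0.0003 -0.0067] deg 0.4 dist 0.004
[0.42157763 0.34485208 0.19886187]
```

View pics/w24b.png

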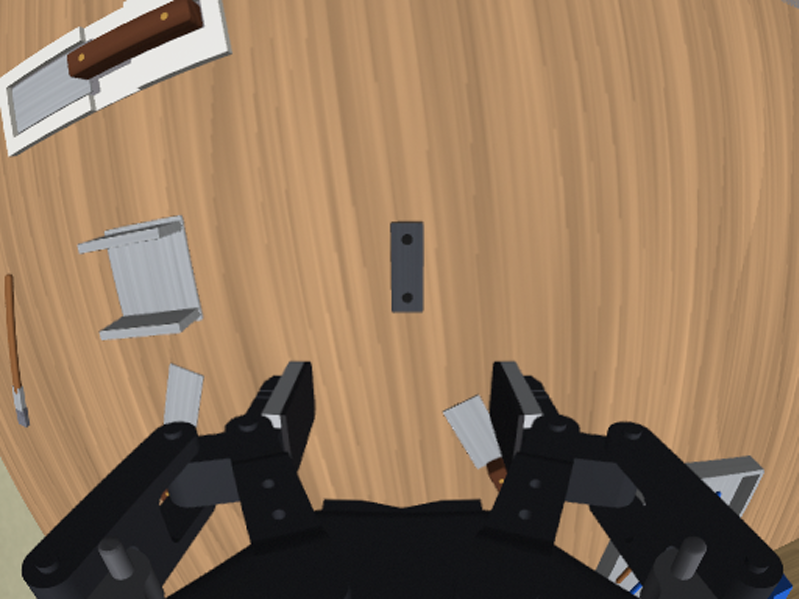

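Run:
```python
from h import *
ps=lp('pics/w24.png')
W=lambda L:[(u/1.5605,v/1.5625) for u,v in L]
t,th=fit('wrist',ps,[(-.034,-.012,.01),(-.034,.012,.01),(.034,.012,.01),(.034,-.012,.01)],W([(391,222),(423,222),(423,312),(391,311)]))
plan([*t,.004],np.degrees(th)+90)
```

```text
xy [0.4177 0.3486] yaw 82.87 res mm [0.6 0.7 0.1 0.7]
shift [0.0045 0.0039 0.1951] turn [-0.0016 -0.0001 -0.    ] deg 0.1 dist 0.195
```

```bash
python3 -m creep '[[0.0045,0.003,0.04,-0.001,0,0,0.7],[0.0045,0.003,0.085,-0.001,0,0,0.7],[0.0045,0.003,0.13,-0.001,0,0,0.7],[0.0045,0.003,0.165,-0.001,0,0,0.7],[0.0045,0.003,0.185,-0.001,0,0,0.7],[0.0045,0.003,0.193,-0.001,0,0,0.7],[0.0045,0.003,0.195,-0.001,0,0,0.7],[0.0045,0.003,0.195,-0.001,0,0,0.7]]'; python3 -m creep '[[0,0,0,0,0,0,0],[0,0,0,0,0,0,0],[0,0,0,0,0,0,0],[0,0,0,0,0,0,0],[0,0,0,0,0,0,0]]' 60;python3 -m creep '[[0,0,-0.03,0,0,0,0],[0,0,-0.08,0,0,0,0],[0,0,-0.1,0,0,0,0],[0,0,-0.1,0,0,0,0]]'
python3 - <<'E'
from h import *
plan([.4535,-.3277,.1],89.7)
E
```

```text
time: 40.7
ee_pos: [0.4182, 0.3488, 0.0054]
tcp_rot: [179.9, 0.1, 172.9]
wrist_force: [0.0, 0.5, 0.8]
opening: 0.0595
time: 41.2
ee_pos: [0.418, 0.3494, 0.0056]
tcp_rot: [179.9, 0.1, 172.9]
wrist_force: [-0.8, -2.1, 5.1]
opening: 0.0217
time: 41.6
ee_pos: [0.4189, 0.3503, 0.1084]
tcp_rot: [179.7, 0.3, 172.9]
wrist_force: [0.1, 0.5, 0.5]
opening: 0.0216
shift [-0.1176 -0.6686  0.0059] turn [7.0000e-03 3.0000e-04 1.4527e+00] deg 83.2 dist 0.679
```

```bash
python3 -m creep '[[-0.118,-0.668,0.006,0.007,0,1.453,0],[-0.118,-0.668,0.006,0.007,0,1.453,0],[-0.118,-0.668,0.006,0.007,0,1.453,0],[-0.118,-0.668,0.006,0.007,0,1.453,0],[-0.118,-0.668,0.006,0.007,0,1.453,0],[-0.118,-0.668,0.006,0.007,0,1.453,0],[-0.118,-0.668,0.006,0.007,0,1.453,0],[-0.118,-0.668,0.006,0.007,0,1.453,0]]';  python3 - <<'E'
from h import *
plan([.4535,-.3277,.1],89.7)
E
```

```text
time: 42.4
ee_pos: [0.4373, -0.0524, 0.1]
tcp_rot: [-179.7, 0.2, 103.8]
wrist_force: [0.6, 0.2, -0.5]
opening: 0.0212
shift [-0.2712 -0.0502  0.001 ] turn [-0.0044  0.0036  0.2467] deg 14.1 dist 0.276
```

```bash
python3 -m creep '[[-0.271,-0.05,0.001,-0.004,0.003,0.247,0],[-0.271,-0.05,0.001,-0.004,0.003,0.247,0],[-0.271,-0.05,0.001,-0.004,0.003,0.247,0],[-0.271,-0.05,0.001,-0.004,0.003,0.247,0],[-0.271,-0.05,0.001,-0.004,0.003,0.247,0],[-0.271,-0.05,0.001,-0.004,0.003,0.247,0],[-0.271,-0.05,0.001,-0.004,0.003,0.247,0],[-0.271,-0.05,0.001,-0.004,0.003,0.247,0]]';  python3 - <<'E'
from h import *
plan([.4535,-.3277,.1],89.7)
ps=snap('wrist','pics/w25.png'); crop('pics/w25.png',(0,0,512,384),1.56,'pics/w25b.png'); print(ps[0])
E
```

```text
time: 43.2
ee_pos: [0.4553, -0.3254, 0.0995]
tcp_rot: [-179.9, -0.0, 90.0]
wrist_force: [-0.0, 0.7, -1.0]
opening: 0.0215
shift [-0.0023 -0.0018 -0.0005] turn [-0.0016 -0.0007  0.0045] deg 0.3 dist 0.003
[ 0.45530955 -0.32541204  0.09953151]
```

View pics/w25b.png

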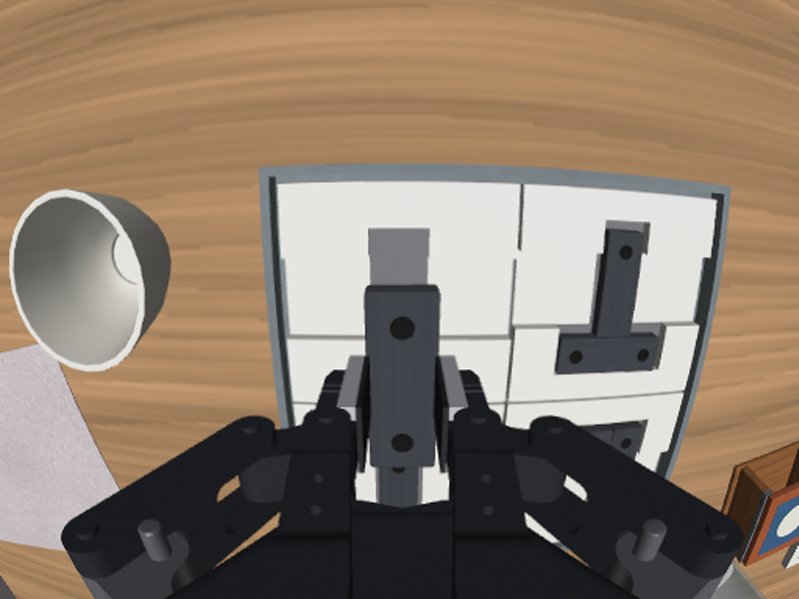

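Run:
```python
from h import *
ps=lp('pics/w25.png')
f=lambda u,v,z:np.round(pix('wrist',(u/1.5605,v/1.5625),z,ps)[:2]*1000,1)
z=ps[0][2]+.0047
print('ends',f(402,287,z),f(402,467,z))
print('pocket near',f(399,228,.016),'sides',f(369,255,.008),f(430,255,.008),'junc',f(521,183,.016),f(506,403,.016))
```

```text
ends [ 420.4 -326. ] [ 488.3 -326.1]
pocket near [ 414.7 -327.4] sides [ 429.8 -343. ] [ 429.8 -311.6] junc [ 391.5 -267.3] [ 512.5 -267.4]
```

```bash
python3 -m creep '[[-0.0018,-0.0022,0.02,-0.001,0,0.004,0],[-0.0018,-0.0022,0.05,-0.001,0,0.004,0],[-0.0018,-0.0022,0.068,-0.001,0,0.004,0],[-0.0018,-0.0022,0.075,-0.001,0,0.004,0],[-0.0018,-0.0022,0.08,-0.001,0,0.004,0],[-0.0018,-0.0022,0.084,-0.001,0,0.004,0],[-0.0018,-0.0022,0.086,-0.001,0,0.004,0],[-0.0018,-0.0022,0.086,-0.001,0,0.004,0]]';  python3 - <<'E'
from h import *
plan([.4531,-.3275,.0136],89.7)
E
```

```text
time: 44.05
ee_pos: [0.454, -0.3274, 0.0152]
tcp_rot: [179.9, 0.1, 89.8]
wrist_force: [0.1, -0.0, -1.1]
opening: 0.0213
shift [-0.0001 -0.0009  0.0016] turn [0.0017 0.0011 0.0017] deg 0.2 dist 0.002
```

```bash
python3 -m creep '[[0,-0.0005,0.001,0,0,0,0],[0,-0.0005,0.0015,0,0,0,0],[0,-0.0005,0.0015,0,0,0,0.55],[0,-0.0005,0.0015,0,0,0,0.55],[0,-0.0005,0.0015,0,0,0,0.55],[0,0,-0.02,0,0,0,0.55],[0,0,-0.06,0,0,0,0.55],[0,0,-0.1,0,0,0,0.55]]'; python3 -m creep '[[0.06,0,-0.04,0,0,0,1],[0.06,0,-0.08,0,0,0,1],[0.06,0,-0.12,0,0,0,1],[0.06,0,-0.17,0,0,0,1],[0.06,0,-0.17,0,0,0,1],[0.06,0,-0.17,0,0,0,1]]'
python3 - <<'E'
from h import *
ps=snap('wrist','pics/w26.png'); crop('pics/w26.png',(100,80,400,300),2.6,'pics/w26b.png'); print(ps[0])
snap('scene','pics/sc26.png');snap('side','pics/sd26.png')
crop('pics/side26.png' if 0 else 'pics/sd26.png',(140,110,340,260),4,'pics/sd26b.png')
crop('pics/sc26.png',(200,110,400,260),4,'pics/sc26b.png')
E
```

```text
time: 44.85
ee_pos: [0.4531, -0.3269, 0.1155]
tcp_rot: [-180.0, -0.0, 89.8]
wrist_force: [-0.1, -1.0, 0.7]
opening: 0.0468
time: 45.45
ee_pos: [0.4542, -0.2674, 0.286]
tcp_rot: [179.8, 0.1, 89.8]
wrist_force: [0.6, 0.3, -0.5]
opening: 0.0853
[ 0.45417101 -0.26737017  0.28603189]
```

View pics/w26b.png

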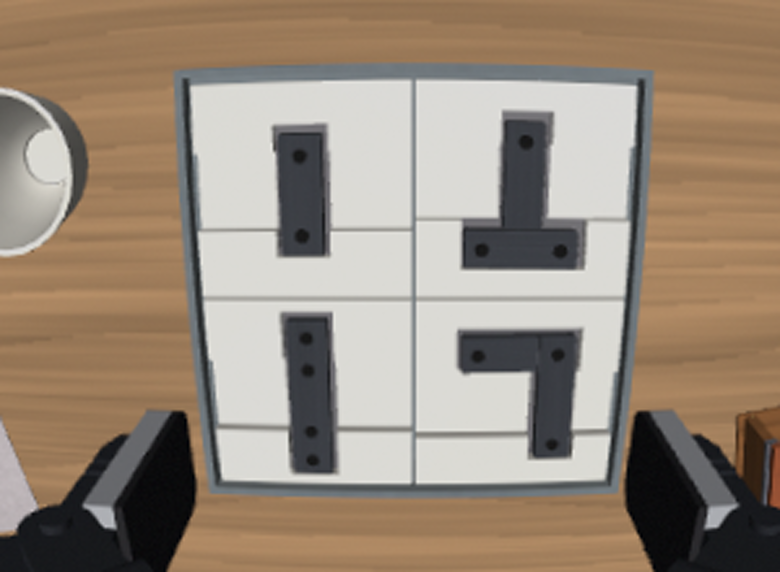

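View pics/sd26b.png

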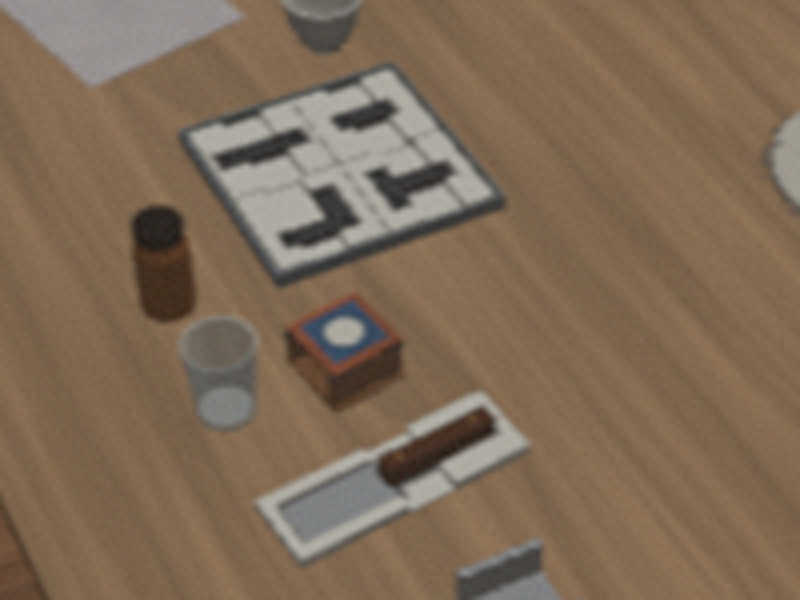

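View pics/sc26b.png

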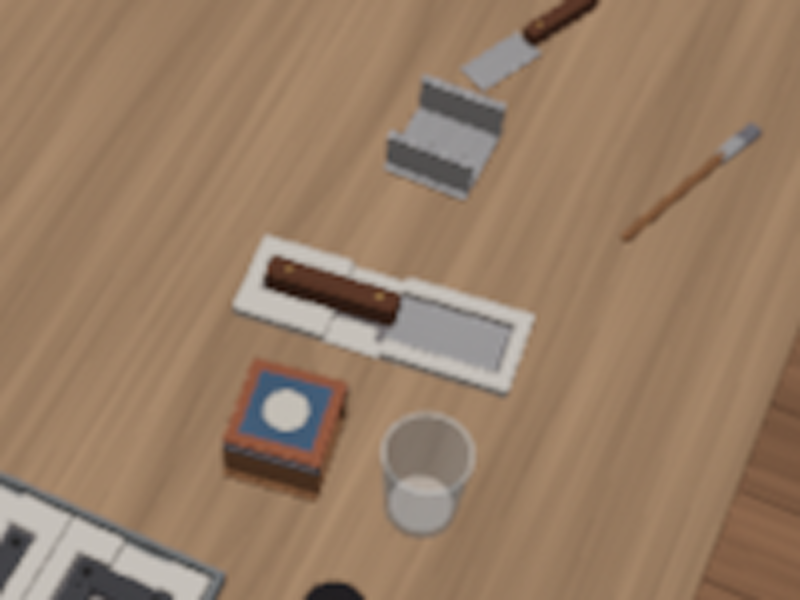

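Run:
```python
from h import *
ps=lp('pics/w26.png')
A=lambda L:[(100+u/2.6,80+v/2.6) for u,v in L]
z=.018
print('short');fit('wrist',ps,[(-.034,-.012,z),(-.034,.012,z),(.034,.012,z),(.034,-.012,z)],A([(278,134),(322,134),(324,255),(281,255)]))
print('long');fit('wrist',ps,[(-.05,-.012,z),(-.05,.012,z),(.05,.012,z),(.05,-.012,z)],A([(287,319),(327,319),(334,472),(292,473)]))
print('tee');fit('wrist',ps,[(-.041,-.011,z),(-.041,.011,z),(.019,-.032,z),(.041,-.032,z),(.041,.032,z),(.019,.032,z)],A([(503,121),(545,121),(463,228),(463,268),(576,269),(578,228)]))
print('ell');fit('wrist',ps,[(.04,-.0335,z),(.04,.0335,z),(.018,.0335,z),(-.04,-.0335,z),(-.04,-.0115,z)],A([(576,335),(459,336),(459,370),(569,457),(531,457)]))
print('junction',pix('wrist',A([(413,298)])[0],.016,ps), 'top',pix('wrist',A([(411,80)])[0],.016,ps),'bot',pix('wrist',A([(414,484)])[0],.016,ps))
```

```text
short
xy [ 0.4536 -0.3276] yaw -0.84 res mm [0.5 0.7 0.7 0.5]
long
xy [ 0.5745 -0.3281] yaw -0.92 res mm [0.7 0.6 1.2 1.6]
tee
xy [ 0.4541 -0.2078] yaw -0.11 res mm [0.9 0.6 0.7 0.4 0.5 1. ]
ell
xy [ 0.5747 -0.2069] yaw -179.7 res mm [0.5 0.6 1.1 1.6 0.4]
junction [ 0.51275913 -0.26718946  0.016     ] top [ 0.39235909 -0.26775484  0.016     ] bot [ 0.63371128 -0.26696292  0.016     ]
```

Run:
```python
from workcell import bot
print(bot.job_done(), bot.get_obs()['time'])
```

```text
the job is handed in; nothing more can be done
the job is handed in; nothing more can be done
```

I carried the tile on the large lifter from the steel rack to the cradle and laid the lifter back in its foam. I then put all four fittings (ell, long, tee, short) in their compartments and handed the job in at about 45.5 s.

- **Fittings:** in the last wrist picture, all four lie in the right compartments and right way round. Their centres are about 0–3 mm and their angles within about 1° of the seats I had measured. I did not measure height directly, but nothing looked tilted and the outlines fit parts lying fully down.
- **Tile:** it sits square over both rails. I only judged its final position by eye; the two fixed cameras disagreed on the cradle by a few mm, so my last correction was about 2 mm.
- **Lifter:** it looks the same in its foam as it did at the start. I did not measure it again after release.
- **Knock:** the tee was knocked about 3 cm aside during the run, so I located it again before gripping it.
- **Beaker, jar and bowl:** I saw no sign of them moving in the pictures.

The grip readings came out 1–3 mm below the true part widths. The ell, long, short and tee each sat up to about 3 mm off in the fingers, which I corrected over the tray before lowering them.

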